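Find the set slope on a domed stake with a pendulum angle gauge

ROBOT

A 6-joint arm with a two-finger parallel gripper is mounted at the origin on the work surface. World frame = base frame: x ahead of the robot, y to its left, z up, the work surface at z = 0. Lengths are in m, angles in rad, forces in N, time in s.
With the tool pointing down it reaches from about 0.375 to 0.975 m from the base axis. Payload 3.8 kg.
Tool frame: the origin (TCP) lies at the very end of the fingers, on their centre line; the grasp point (between the pads) lies 19 mm behind it; z points along the fingers, x is the direction in which the jaws open and shut, and the axes are right-handed (so a half turn about z gives the same grasp; the last joint's range is limited). The gripper opens to 85 mm and grips with 20 to 120 N. Pads are 22 mm wide; open, the fingers measure 114 mm over their backs; the gripper's body (76 mm by 85 mm) begins 54 mm behind the grasp point. The pads swing forward as they close: fully open they stand 13 mm farther back than shut.
Start: joints at [-1.183, 0.264, 1.604, -0, 1.274, -0.037], TCP at [0.278, -0.615, 0.193] pointing down, gripper open.
Joint ranges: [-2.63, 2.63], [-0.94, 2.18], [0.31, 2.57], [-1.31, 4.45], [0, 2.66], [-2.55, 2.55]. Speed limits (rad/s): [2.57, 2.57, 3.14, 3.14, 3.14, 3.14].

INTERFACE

Orientations are given as a unit quaternion [x, y, z, w].
In Python, from workcell import * gives the robot as it stands. The module is installed in compiled form; this text tells all that it offers.
- The arm moves only by the tool carry_out, never from a script. Its argument "deltas" is a list of rows, each a list of 3 entries, a list of its own where there are three numbers: the shift along the world's x, y, z in mm, then the turn about the world's z in degrees, then the finger opening in mm, from 0 to 85.4. A call has 1 to 20 rows; each row shifts and turns the commanded pose from where the row before left it; what a row does not reach is not made up. A row lasts 1/12 s, in which the tool goes at most 41.7 mm and 7.16 degrees, less where a joint would pass 70% of its speed; a pose out of reach is approached as far as the arm can. A call is refused whole if a number of a shift passes 41.7 or a number of a turn 7.16, either way. A call with a gripper value outside its range is refused whole. The fingers move at their own pace and stop on an object; "squeeze" is the grip in N (left out, the last holds). Time passes only in rows, so rows that do not move let the fingers close. It gives the time, the measured TCP pose, the force and the opening at its end, in the units of the state.
- sense(): the state, without advancing time (a new reading comes with each control period).
- camera(name): name is "scene" or "top" or "wrist"; returns a dict with "color" (384x512x3 uint8, blue, green, red), "z_map" (384x512 float32, m along the optical axis (not along the pixel's ray), 0 where there is no reading), "fovy" (degrees; the focal length in pixels is half the picture's height over the tangent of half this angle, whatever the lens; pixels are square), "cx", "cy" (the principal point, pixels), "position" and "rotation" of the camera in the world. Camera axes: x right, y down, z forward; pixel columns grow to the right and rows downward; lengths in m; the calibration is good to about 2 mm. A picture is of the moment at which its call begins.
- hand_in(): hands the job in, once; it reports no verdict.
The state is a dict: "t": time; "joint_positions": joint angles; "qvel": joint speeds; "tau": joint torques, N m; "position": TCP position; "eef_rot": TCP orientation; "force": force on the tool from outside, world axes, zero at the start; "torque": the same for the moment, N m; "opening": finger opening in m.
Only numpy, scipy, OpenCV 4.12 (cv2) and the standard library are available. Lean on these libraries where they do the work, as an engineer would, in place of code of your own. Each camera call takes 0.05 s, during which the arm holds its last target.

TASK

Take the dome-headed stake out of the wooden rack and stand it fully home in the bore of the small anvil. Then pick up the angle gauge by its handle, set its foot level across the stake's dome, and, with the dial kept upright, rock it on the dome until the hanging pointer settles on the brass index. Finish while holding it just so: still gripped, its foot resting lightly on the dome and touching nothing else, the pointer still on the index; leave the other things alone.

Things in the scene. Friction and masses are not known exactly. Their poses are not given: they have to be found in the camera images.
- stake: Dome-headed steel stake, loose, 0.4 kg, upright in a rack hole; round about z. Origin: centre of the shank's underside. Going up: shank 22 mm dia, 0-45 mm, chamfered foot; collar 36 mm dia, 45-52 (its underside seats on rack or anvil face); stem 26 mm dia, 52-70; head: straight band 44 mm dia, 70-84 (grip here), then dome of 30 mm radius to 93.6 mm. The widest of the three heads.
- crown (a point): Top of the stake's dome, 93.6 mm above the stake's origin, on its axis.
- crown_centre (a point): Centre of the sphere of which the dome is a cap, on the stake's axis, 63.6 mm above its origin; the dome's radius is 30 mm.
- anvil: Small dark steel bench anvil, fixed. Origin: centre of its underside on the table, z up; x along its length towards the tapered horn. Flat face 70 mm above the table, 150 mm (x) by 70 mm (y), x from -75 to 75 mm; horn from x = 75 to 161 mm, lower than the face.
- bore (a point): Centre of the mouth of the anvil's bore, in the face 70 mm above the table, at x = -40 mm of the anvil (the end away from the horn). Upright round bore 26 mm in diameter, chamfered, 48 mm deep, for the 22 mm shank; fully home the stake's origin lies 45 mm below this point.
- rack: Wooden stake rack, fixed, 75 (x) x 235 (y) x 50 mm tall. Origin: centre of its underside, z up. Three upright holes 27 mm dia on its y axis at y = -75, 0, 75 mm, a stake in each, in any order; a stake's origin is 5 mm above the table there. Free room beside the stakes in the rack's x direction.
- gauge: Pendulum angle gauge, loose, 0.48 kg, first standing on the table. Origin: centre of the foot's underside; z up through the handle, x along the foot, y square to the dial. Foot: flat bar 120 (x) x 36 x 10 mm. White round dial 100 mm dia, 20 mm thick, centre 60 mm up, readable from both faces. Handle: wooden block 30 (x) x 22 (y) mm, 106-156 mm up; grip about 135 mm up.
- pointer (a joint): Angle (rad) of the hanging black pointer about the gauge's y axis through the dial's centre; 0 when it points at the foot, positive towards the gauge's -x end. A lightly damped pendulum, out of reach in the dial; settles in about 2 s. It hangs plumb: sinking the gauge's -x end by angle a (turning it by -a about its y, right-handed) makes it read +a.
- index (a joint): Angle of the brass index, preset, rad, same axis, zero and direction as the pointer's: between 0.26 and 0.44, different each time. It does not move.
- pointer_tip (a point): Tip of the pointer, 40 mm from the dial's centre, in the mid-plane of the dial.
- index_tip (a point): Inward tip of the brass index, 40 mm from the dial's centre, in the mid-plane of the dial. The pointer is on the index when the two tips coincide.
- cone_stake: Stake with the same shank and a pointed conical head, in the rack, 119 mm tall. Leave it.
- flat_stake: Stake with the same shank and a smaller, flat head 38 mm in diameter, in the rack, 80 mm tall. Leave it.
- hammer: Hammer lying on the table. Leave it.
- cup: Steel cup, 72 mm wide, 85 mm tall. Leave it.
- jar: Amber glass jar with lid, 64 mm wide, 75 mm tall. Leave it.
- offcut: Square steel bar offcut, 70 x 16 x 16 mm, lying on the table. Leave it.
- brush: Brush lying on the table. Leave it.

How it is judged:
On the way, in this order (a step that is already met when the one before it is completed fails the run):
1. the domed stake stands fully home in the anvil's bore, let go (horizontal distance between stake and bore below 0.006 m and z of stake in the frame of bore below -0.041 m and angle between stake's own z axis and vertical below 0.1 rad and contact force between the fingers and stake below 0.1 N and linear speed of stake below 0.02 m/s), for 0.2 s.
2. the gripped gauge's foot rests level across the dome (contact force between gauge and stake above 0.4 N and x of crown_centre in the frame of gauge between -0.056 and 0.056 m and z of crown_centre in the frame of gauge below -0.024 m and angle between gauge's own y axis and vertical between 1.39 and 1.75 rad and contact force between the fingers and gauge above 1 N and angle between gauge's own z axis and vertical below 0.14 rad), for 0.1 s.
3. the gauge, on the dome, is rocked until the pointer is on the index (contact force between gauge and stake above 0.4 N and x of crown_centre in the frame of gauge between -0.056 and 0.056 m and z of crown_centre in the frame of gauge below -0.024 m and angle between gauge's own y axis and vertical between 1.39 and 1.75 rad and contact force between the fingers and gauge above 1 N and distance between pointer_tip and index_tip below 0.0035 m and velocity of joint pointer between -0.4 and 0.4 rad/s), for 0.3 s.
At the end, for the whole second after the job is handed in: Held through the last second: stake home in the bore (collar within 4 mm of the face, upright within 0.1 rad), gauge gripped, foot on dome at 0.4 to 20 N, off the anvil, dial upright within 0.18 rad, pointer tip within 3.5 mm of index tip and still. Other things within 40 mm of their starts (all of step 3 and horizontal distance between stake and bore below 0.006 m and z of stake in the frame of bore below -0.041 m and angle between stake's own z axis and vertical below 0.1 rad and contact force between gauge and anvil below 0.2 N and contact force between gauge and stake below 20 N and contact force between the fingers and stake below 0.2 N); the arm keeps its last pose, push and grip.
It fails at once if another thing on the bench is disturbed (moved over 40 mm) (distance of any of cone_stake, flat_stake, hammer, cup, jar, offcut, brush from where it was at the start of the episode above 0.04 m).
It also fails if it takes over 70 s, if anything falls off the work surface, if the arm or the gripper's body presses on something with over 40 N, if the wrist force passes 120 N, or if a joint passes its speed limit or range.

## Working session

There is one attempt and no reset: what is moved stays moved. The work goes in short steps, Python scripts to look and compute and a tool call to move; the robot and the scene stay as the last step left them, time stands still between calls to the robot, and variables do not carry over. Pictures are saved under pics/ and viewed, and the job is handed in when it is done.

Besides the shell and the picture viewer there is one more tool, called after "Request:" in YAML: its name, and indented under it one key for each argument. carry_out: Moves the arm, as the interface text tells. Its arguments: {"type":"object","properties":{"deltas":{"type":"array","items":{"type":"array"}},"squeeze":{"type":"number"}},"required":["deltas"]}

```bash
mkdir -p pics; cat > h.py <<'E'
from workcell import *
import numpy as np, cv2
def f(c): return 192/np.tan(np.radians(c['fovy'])/2)
def ray(c,u,v):
    d=np.array([(u-c['cx'])/f(c),(v-c['cy'])/f(c),1.]); return np.array(c['rotation'])@d
def onz(c,u,v,z):
    p=np.array(c['position']); d=ray(c,u,v); return p+d*(z-p[2])/d[2]
def zpt(c,u,v):
    return np.array(c['position'])+ray(c,u,v)*c['z_map'][int(v),int(u)]
def proj(c,P):
    q=np.array(c['rotation']).T@(np.array(P)-np.array(c['position'])); return q[:2]/q[2]*f(c)+[c['cx'],c['cy']]
def cloud(c):
    v,u=np.mgrid[0:384,0:512]; z=c['z_map']
    d=np.stack([(u-c['cx'])/f(c)*z,(v-c['cy'])/f(c)*z,z],-1)
    P=d@np.array(c['rotation']).T+np.array(c['position']); P[z==0]=np.nan; return P
def save(im,n,s=1.5): cv2.imwrite('pics/'+n,cv2.resize(im,None,fx=s,fy=s,interpolation=cv2.INTER_CUBIC))
E
python3 - <<'E'
from h import *
for n in ['scene','top','wrist']:
    c=camera(n); save(c['color'],n+'0.png'); print(n,c['fovy'],c['cx'],c['cy'],c['position'],np.round(c['rotation'],3).tolist())
print(sense())
E
```

```text
scene 50.07052708762498 257.25839014494323 191.83718650530162 [1.18590871 0.25979012 1.04881048] [0.515, 0.798, -0.266, -0.167]
top 46.91939503370175 260.86395752121325 191.35633297220247 [ 0.41596287 -0.03874106  1.45213067] [-0.696, 0.715, -0.041, 0.037]
wrist 60.11197412772425 257.23935416489485 191.38391311767944 [ 0.35378188 -0.5812404   0.37230963] [0.829, -0.535, -0.089, 0.136]
{'t': 0.15, 'joint_positions': array([-1.18287499e+00,  2.64606143e-01,  1.60507325e+00, -2.17970831e-05,
        1.27370107e+00, -3.69108445e-02]), 'qvel': array([-0.00148368, -0.00159178, -0.00353873, -0.00075295, -0.00129764,
       -0.00119106]), 'tau': array([-1.60930113e-04, -5.15906239e+01, -3.67959380e+01, -1.77029629e-04,
        8.04834097e-03,  1.06304785e-05]), 'position': array([ 0.27795457, -0.61441012,  0.19172355]), 'eef_rot': array([ 8.40289410e-01, -5.42137352e-01, -7.38711082e-04, -5.03471713e-04]), 'force': array([-0.16490359,  0.67213042,  0.43451149]), 'torque': array([0.01784095, 0.00508627, 0.00843565]), 'opening': 0.08514870436330785}
```

```bash
python3 - <<'E'
s=open('h.py').read()
s=s.replace("np.array(c['rotation'])","Rm(c)").replace("def f(c)","from scipy.spatial.transform import Rotation\ndef Rm(c): return Rotation.from_quat(c['rotation']).as_matrix()\ndef f(c)",1)
open('h.py','w').write(s)
E
ls pics
```

```text
scene0.png
top0.png
wrist0.png
```

View pics/scene0.png

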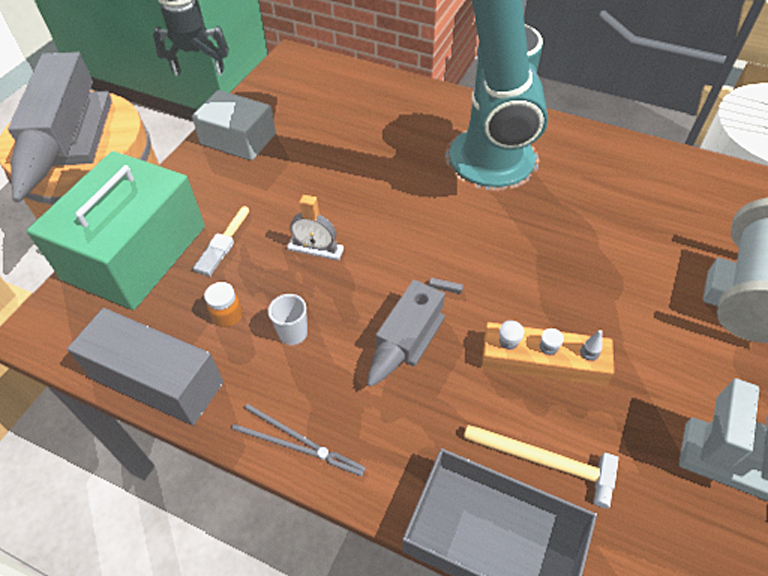

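View pics/top0.png

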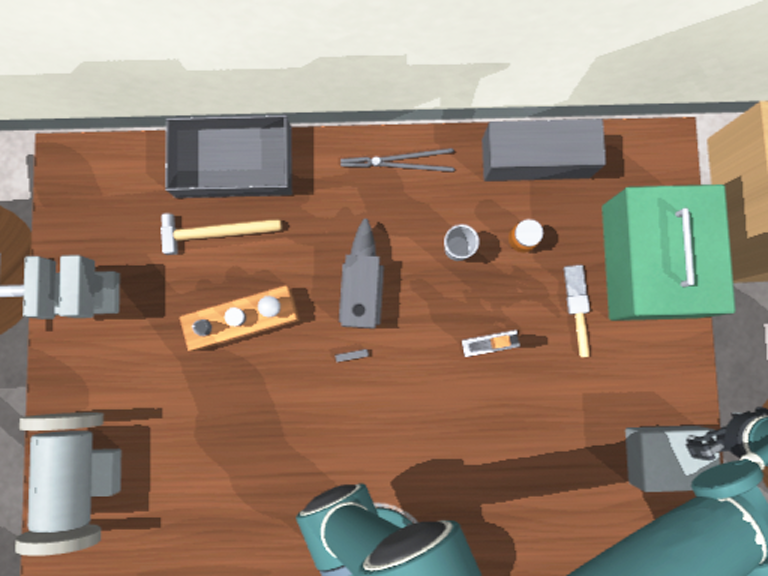

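```bash
python3 - <<'E'
from h import *
c=camera('top'); P=cloud(c); s=camera('scene'); S=cloud(s)
np.savez('d.npz',P=P,S=S,tc=c['color'],sc=s['color'])
big=np.hstack([cv2.resize(c['color'][170:260,100:360],None,fx=3,fy=3,interpolation=cv2.INTER_CUBIC)]); cv2.imwrite('pics/topz.png',big)
cv2.imwrite('pics/scz.png',cv2.resize(s['color'][120:260,180:430],None,fx=3,fy=3,interpolation=cv2.INTER_CUBIC))
# table height
print('table z',np.nanmedian(P[250:280,150:200,2]), np.nanmedian(S[210:230,270-30:250,2]))
for nm,C in (('top',P),('scene',S)):
    # anvil face
    m=(abs(C[...,2]-.07)<.006)&(C[...,0]>.3)&(C[...,0]<.8)&(abs(C[...,1])<.15)
    n,l,st,ce=cv2.connectedComponentsWithStats(m.astype(np.uint8))
    for i in range(1,n):
        if st[i,4]>150:
            p=C[l==i]; r=cv2.minAreaRect((p[:,:2]*1000).astype(np.float32)); print(nm,'anvil',st[i],ce[i],r,p[:,2].mean())
    # rack region high things
    m=(C[...,2]>.075)&(C[...,2]<.14)&(C[...,0]>.3)&(C[...,0]<.8)&(C[...,1]>.1)&(C[...,1]<.5)
    n,l,st,ce=cv2.connectedComponentsWithStats(m.astype(np.uint8))
    for i in range(1,n):
        if st[i,4]>15:
            p=C[l==i]; print(nm,'stk',st[i],ce[i],p.mean(0).round(4),p[:,2].max(),np.ptp(p[:,0]),np.ptp(p[:,1]))
    m=(abs(C[...,2]-.05)<.006)&(C[...,0]>.3)&(C[...,0]<.8)&(C[...,1]>.1)&(C[...,1]<.5)
    p=C[m]; print(nm,'rack',cv2.minAreaRect((p[:,:2]*1000).astype(np.float32)))
E
```

```text
table z -0.0013791241792615594 0.0013818142440720216
top anvil [ 227  159   25   60 1012] [239.5326087  191.53557312] ((582.1275634765625, 18.336528778076172), (70.00312805175781, 186.23358154296875), 84.93630981445312) 0.06879214299150962
top stk [172 197  15  15 163] [178.58895706 204.03067485] [0.5346 0.2068 0.0919] 0.1019921717971084 0.04367905745324996 0.04247945027716729
top stk [150 205  12  13 123] [155.44715447 210.92682927] [0.5159 0.2801 0.0832] 0.08978029831411916 0.037357944929892084 0.035041705010443014
top stk [128 213  10  10  76] [132.34210526 217.85526316] [0.4956 0.3479 0.0955] 0.1298265792978901 0.0284458291035094 0.026458514446555448
top rack ((625.5374145507812, 292.86798095703125), (342.4303894042969, 257.9375915527344), 2.134282350540161)
scene anvil [ 251  186   46   57 1185] [271.60084388 212.61012658] ((583.3067016601562, 18.549083709716797), (71.32608032226562, 192.39080810546875), 85.0044174194336) 0.07084819142430761
scene stk [333 214  16  15 201] [340.63681592 220.9800995 ] [0.5405 0.2087 0.0928] 0.10327140813211788 0.04292584049649473 0.04295100790001427
scene stk [361 219  15  13 152] [367.94078947 225.05921053] [0.5175 0.2807 0.0853] 0.0904195192186309 0.038853996052984674 0.036677793275949555
scene stk [390 220  12  15 132] [396.3030303  227.83333333] [0.5021 0.3525 0.0957] 0.1259425118240347 0.023802892009074594 0.03016905328010666
scene rack ((634.0384521484375, 287.43341064453125), (352.2333679199219, 250.19924926757812), 4.582797527313232)
```

View pics/topz.png

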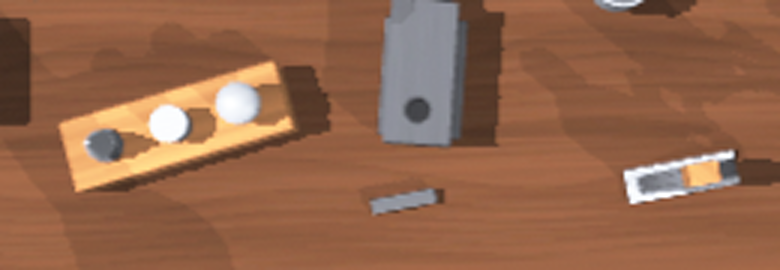

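View pics/scz.png

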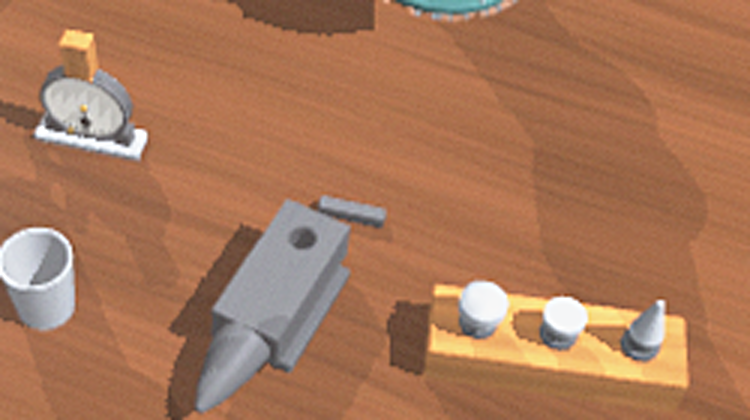

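```bash
python3 - <<'E'
from h import *
from scipy.optimize import least_squares
for n in ['top','scene']:
    c=camera(n); C=cloud(c); g=cv2.cvtColor(c['color'],cv2.COLOR_BGR2GRAY)
    u,v=(239,207) if n=='top' else (281,199)
    sub=g[v-9:v+10,u-9:u+10]; m=np.zeros_like(g); m[v-9:v+10,u-9:u+10]=(sub<70).astype(np.uint8)
    N,l,st,ce=cv2.connectedComponentsWithStats(m)
    print(n,sub.min(),sub.max())
    for i in range(1,N):
        if st[i,4]>20: print(' bore',st[i],ce[i],onz(c,*ce[i],.07))
    m=(C[...,2]>.090)&(C[...,2]<.12)&(abs(C[...,0]-.535)<.04)&(abs(C[...,1]-.207)<.04)
    p=C[m]; r=least_squares(lambda q:np.linalg.norm(p-q,axis=1)-.03,[.535,.207,.0686],loss='soft_l1',f_scale=.001); print(' dome',r.x,len(p))
    hsv=cv2.cvtColor(c['color'],cv2.COLOR_BGR2HSV)
    m=(C[...,2]>.060)&(C[...,2]<.12)&(abs(C[...,0]-.535)<.04)&(abs(C[...,1]-.207)<.04)&(hsv[...,1]<70)
    N,l,st,ce=cv2.connectedComponentsWithStats(m.astype(np.uint8)); i=1+st[1:,4].argmax()
    cn=cv2.findContours((l==i).astype(np.uint8),0,1)[0][0]; print(' head',cv2.minEnclosingCircle(cn),ce[i],onz(c,*ce[i],.089))
    # gauge handle top: orange at z~.156
    m=(abs(C[...,2]-.156)<.01)&(abs(C[...,0]-.5)<.15)&(abs(C[...,1]+.22)<.15)
    p=C[m]; print(' handle',len(p),cv2.minAreaRect((p[:,:2]*1000).astype(np.float32)),p.mean(0))
    m=(abs(C[...,2]-.01)<.006)&(abs(C[...,0]-.5)<.1)&(abs(C[...,1]+.22)<.1)&(hsv[...,1]<70)
    p=C[m]; print(' foot',len(p),cv2.minAreaRect((p[:,:2]*1000).astype(np.float32)))
E
```

```text
top 57 148
 dome [0.534982   0.2076019  0.06786438] 119
 head ((178.75, 203.875), 7.336865425109863) [178.66666667 203.93209877] [0.53514874 0.2071119  0.089     ]
 handle 80 ((448.2845764160156, -258.2306213378906), (21.70823860168457, 30.00847816467285), 9.749363899230957) [ 0.44844816 -0.25795828  0.1543822 ]
 foot 173 ((448.2212829589844, -257.2821044921875), (35.782493591308594, 118.57324981689453), 9.029451370239258)
scene 72 169
 dome [0.53418166 0.20803268 0.06979276] 157
 head ((340.1666564941406, 221.8333282470703), 8.721083641052246) [340.41148325 221.26794258] [0.53906573 0.20827322 0.089     ]
 handle 81 ((447.45989990234375, -257.5390625), (26.04045295715332, 30.434926986694336), 7.334321022033691) [ 0.44991582 -0.25612945  0.15495024]
 foot 178 ((497.84521484375, -239.73944091796875), (159.22315979003906, 125.3862075805664), 22.01624870300293)
```

```bash
python3 - <<'E'
from h import *
for n in ['top','scene']:
    c=camera(n); g=cv2.cvtColor(c['color'],cv2.COLOR_BGR2GRAY)
    u,v=(239,207) if n=='top' else (281,199)
    k=8
    g2=g[v-k:v+k+1,u-k:u+k+1]
    for th in (85,95,105):
        N,l,st,ce=cv2.connectedComponentsWithStats((g2<th).astype(np.uint8))
        for i in range(1,N):
            if st[i,4]>15: print(n,th,st[i],ce[i]+[u-k,v-k],onz(c,*(ce[i]+[u-k,v-k]),.07))
    C=cloud(c)
    m=(abs(C[...,2]-.07)<.006)&(abs(C[...,0]-.56)<.12)&(abs(C[...,1]-.02)<.09)
    p=C[m][:,:2]; 
    c0=p.mean(0); 
    r=cv2.minAreaRect((p*1000).astype(np.float32)); a=np.radians(r[2]); 
    # x axis of anvil
    for a in (np.radians(r[2]),np.radians(r[2]+90)):
        ax=np.array([np.cos(a),np.sin(a)])
        if ax[0]>.5: break
        if ax[0]<-.5: ax=-ax;break
    nx=np.array([-ax[1],ax[0]])
    s=p@ax; t=p@nx
    w=(s>s.min()+.02)&(s<s.min()+.12)
    e0=np.percentile(s,0.5); t0=(np.percentile(t[w],1)+np.percentile(t[w],99))/2
    print(n,'axis',np.degrees(np.arctan2(ax[1],ax[0])),'bore by edges',ax*(e0+.035)+nx*t0,np.percentile(t[w],99)-np.percentile(t[w],1))
E
```

```text
top 85 [ 4  4  8  8 46] [238.7173913 206.2173913] [0.52458271 0.02275584 0.07      ]
top 95 [ 4  4  8  8 52] [238.71153846 206.28846154] [0.52436019 0.02277898 0.07      ]
top 105 [ 4  4  8  8 55] [238.56363636 206.32727273] [0.52425086 0.02324445 0.07      ]
top axis -5.222793579101568 bore by edges [0.52466635 0.02350506] 0.06881213240068636
scene 85 [ 5  6  7  6 22] [281.45454545 199.81818182] [0.52552381 0.02784482 0.07      ]
scene 95 [ 5  6  7  6 29] [281.31034483 199.48275862] [0.52458304 0.02700018 0.07      ]
scene 105 [ 5  5  7  7 35] [281.14285714 199.22857143] [0.52393891 0.02620414 0.07      ]
scene axis -4.737281799316396 bore by edges [0.52355576 0.0236711 ] 0.06942448623708027
```

Request:
carry_out:
  deltas:
    - [[0,0,30],0,85]
    - [[0,0,30],0,85]
    - [[10.7,34.3,0],3.33,85]
    - [[10.7,34.3,0],3.33,85]
    - [[10.7,34.3,0],3.33,85]
    - [[10.7,34.3,0],3.33,85]
    - [[10.7,34.3,0],3.33,85]
    - [[10.7,34.3,0],3.33,85]
    - [[10.7,34.3,0],3.33,85]
    - [[10.7,34.3,0],3.33,85]
    - [[10.7,34.3,0],3.33,85]
    - [[10.7,34.3,0],3.33,85]
    - [[10.7,34.3,0],3.33,85]
    - [[10.7,34.3,0],3.33,85]
    - [[10.7,34.3,0],3.33,85]
    - [[10.7,34.3,0],3.33,85]
    - [[10.7,34.3,0],3.33,85]
    - [[10.7,34.3,0],3.33,85]
    - [[10.7,34.3,0],3.33,85]
    - [[10.7,34.3,0],3.33,85]

```text
t: 2.12
position: [0.471, 0.0042, 0.2533]
eef_rot: [0.999, -0.048, 0.001, 0.0]
force: [1.3, -0.3, 0.6]
opening: 0.0853
```

Request:
carry_out:
  deltas:
    - [[10.7,34.3,0],3.33,85]
    - [[10.7,34.3,0],3.33,85]
    - [[10.7,34.3,0],3.33,85]
    - [[10.7,34.3,0],3.33,85]
    - [[10.7,34.3,0],3.33,85]
    - [[10.7,34.3,0],3.33,85]
    - [[0,0,-20],0,85]
    - [[0,0,-20],0,85]
    - [[0,0,0],0,85]
    - [[0,0,0],0,85]

```text
t: 2.95
position: [0.5338, 0.208, 0.2115]
eef_rot: [0.992, 0.124, -0.002, 0.0]
force: [-0.4, -0.1, 0.5]
opening: 0.085
```

```bash
python3 - <<'E'
from h import *
s=sense(); print(s['position'],s['eef_rot'],s['joint_positions'],s['force'])
a=2*np.arctan2(s['eef_rot'][1],s['eef_rot'][0]); print('yaw',np.degrees(a))
c=camera('wrist'); print(c['position'],Rm(c).round(3)); C=cloud(c); np.save('w1.npy',C)
print(proj(c,[.5346,.2078,.0986]))
save(c['color'],'w1.png')
E
```

```text
[0.53377377 0.20796758 0.21145534] [ 9.92244430e-01  1.24290381e-01 -1.66079214e-03  3.66832023e-04] [ 3.28075903e-01  6.26322689e-02  1.80166174e+00 -4.94292045e-05
  1.28069996e+00  7.88644919e-02] [-0.37204825 -0.09425544  0.54984146]
yaw 14.279576801026373
[0.51446377 0.28759027 0.3921572 ] [[ 0.969  0.235  0.076]
 [ 0.247 -0.917 -0.312]
 [-0.003  0.321 -0.947]]
[258.10891011 173.61037698]
```

View pics/w1.png

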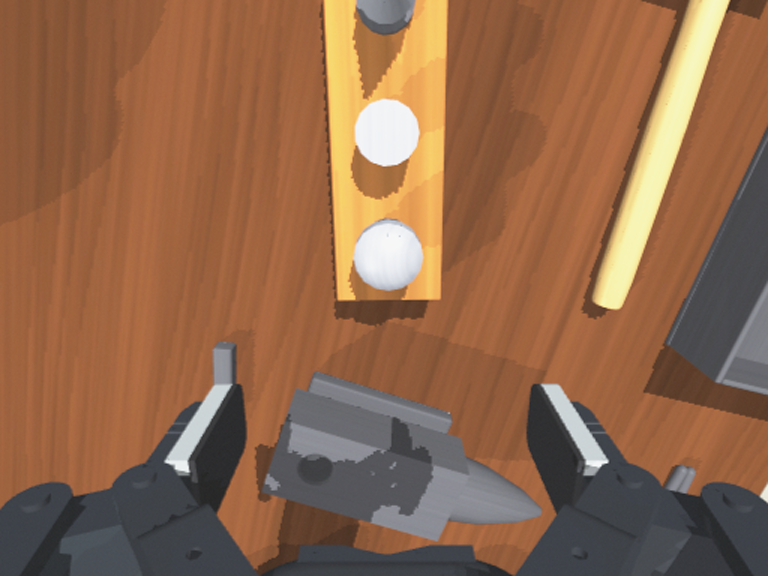

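```bash
python3 - <<'E'
from h import *
from scipy.optimize import least_squares
c=camera('wrist'); C=cloud(c); g=cv2.cvtColor(c['color'],cv2.COLOR_BGR2GRAY)
m=(C[...,2]>.088)&(C[...,2]<.12)&(abs(C[...,0]-.535)<.035)&(abs(C[...,1]-.207)<.035)
p=C[m]; r=least_squares(lambda q:np.linalg.norm(p-q,axis=1)-.03,[.535,.207,.0686],loss='soft_l1',f_scale=.001); print('dome',r.x,len(p))
hsv=cv2.cvtColor(c['color'],cv2.COLOR_BGR2HSV)
m=(hsv[...,1]<40)&(g>120); N,l,st,ce=cv2.connectedComponentsWithStats(m.astype(np.uint8))
for i in range(1,N):
    if 800<st[i,4]<3000: 
        cn=max(cv2.findContours((l==i).astype(np.uint8),0,1)[0],key=len); e=cv2.minEnclosingCircle(cn); print(st[i],ce[i],e,onz(c,*e[0],.089))
sub=g[295:330,195:228]; print(sub.min(),sub.max())
for th in(50,55,60,65,70):
    N,l,st,ce=cv2.connectedComponentsWithStats((sub<th).astype(np.uint8))
    for i in range(1,N):
        if st[i,4]>100: print(th,st[i],onz(c,*(ce[i]+[195,295]),.07))
cv2.imwrite('pics/b1.png',cv2.resize(c['color'][270:370,160:320],None,fx=4,fy=4))
E
```

```text
dome [0.53510587 0.2071777  0.06813474] 1578
[ 235   66   43   44 1469] [255.65146358  87.63989108] ((255.5730438232422, 87.69395446777344), 21.9864444732666) [0.51526136 0.28008866 0.089     ]
[ 234  145   46   48 1675] [256.79641791 169.08955224] ((256.7823486328125, 168.6247100830078), 23.69194221496582) [0.53430924 0.20938345 0.089     ]
[ 475  182   37   80 1042] [499.91170825 224.73608445] ((500.8888854980469, 221.5), 40.773677825927734) [0.78428203 0.21671931 0.089     ]
[ 110  232   45   85 1086] [134.46500921 275.34714549] ((135.0, 274.0), 44.94450759887695) [0.43765222 0.06594584 0.089     ]
[205 251  95  37 949] [251.6459431  269.17913593] ((252.17999267578125, 268.69427490234375), 48.165775299072266) [0.55636588 0.10283578 0.089     ]
[361 256  45  61 831] [384.13838748 286.00361011] ((378.5, 286.0), 34.73120880126953) [0.69286288 0.11564339 0.089     ]
[192 281  65  28 886] [218.05079007 295.92325056] ((224.0, 292.15789794921875), 32.94700241088867) [0.53387908 0.06710836 0.089     ]
[ 248  309  111   50 2585] [304.18104449 334.61740812] ((303.0, 342.5), 55.18388366699219) [0.63627192 0.02311138 0.089     ]
62 147
70 [  3  10  22  15 250] [0.52356213 0.02186574 0.07      ]
```

View pics/b1.png

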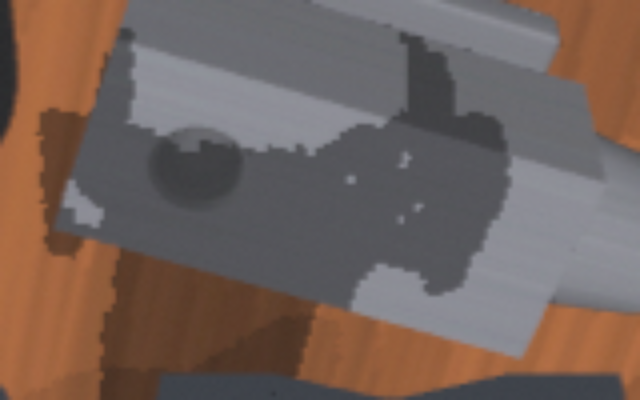

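Request:
carry_out:
  deltas:
    - [[1.2,-0.7,-30],0,85]
    - [[0,0,-30],0,85]
    - [[0,0,-30],0,85]
    - [[0,0,-30],0,85]
    - [[0,0,-20],0,85]
    - [[0,0,-11],0,85]
    - [[0,0,0],0,40]
    - [[0,0,0],0,36]
    - [[0,0,0],0,30]
    - [[0,0,0],0,30]
    - [[0,0,0],0,30]
    - [[0,0,0],0,30]
  squeeze: 60

```text
t: 4.05
position: [0.5372, 0.2079, 0.0632]
eef_rot: [0.992, 0.124, 0.001, -0.0]
force: [0.5, -0.0, 0.4]
opening: 0.03
```

```bash
python3 - <<'E'
from h import *
s=sense(); print(s['position'],s['force'],s['torque'],s['opening'])
c=camera('wrist'); print('bore',onz(c,208.9,312.1,.07)); save(c['color'],'w2.png')
E
```

```text
[0.53719138 0.20786166 0.06320918] [ 0.54978825 -0.03042083  0.37919375] [ 0.00970328  0.00066324 -0.00735521] 0.030006961699029073
bore [0.52211178 0.14477531 0.07      ]
```

View pics/w2.png

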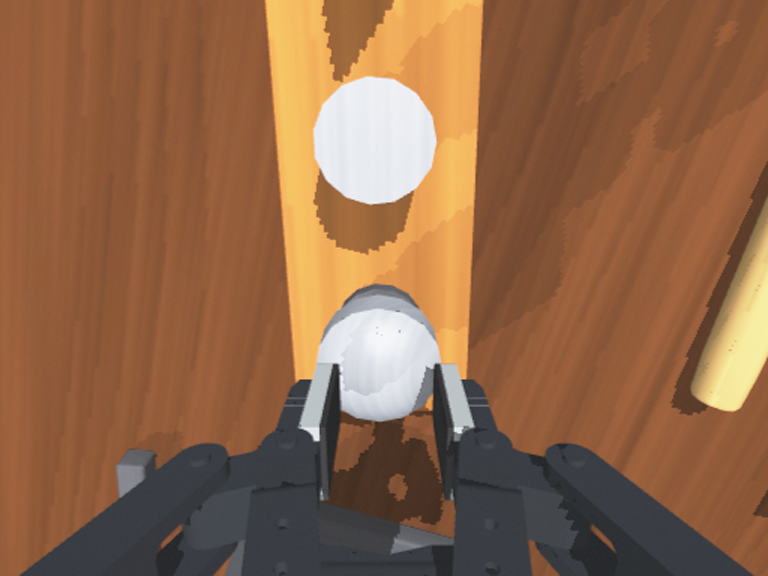

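```bash
python3 - <<'E'
from h import *
from scipy.optimize import least_squares
s=sense();c=camera('wrist'); C=cloud(c)
print('tcp px',proj(c,s['position'])*1.5,'grasp',proj(c,s['position']+[0,0,.019])*1.5, 'dome exp',proj(c,[.535,.2072,.0986])*1.5)
for n in ['wrist','top','scene']:
    c=camera(n);C=cloud(c); hsv=cv2.cvtColor(c['color'],cv2.COLOR_BGR2HSV)
    m=(C[...,2]>.089)&(C[...,2]<.105)&(abs(C[...,0]-.535)<.06)&(abs(C[...,1]-.215)<.05)&(hsv[...,1]<60)&(hsv[...,2]>150)
    p=C[m]; r=least_squares(lambda q:np.linalg.norm(p-q,axis=1)-.03,[.535,.207,.0686],loss='soft_l1',f_scale=.001); print(n,'dome',r.x,len(p))
c=camera('scene'); cv2.imwrite('pics/s2.png',cv2.resize(c['color'][180:270,280:430],None,fx=5,fy=5,interpolation=cv2.INTER_CUBIC))
w=camera('wrist'); C=cloud(w)
for uv in [(325,367),(312,435),(448,367),(460,430),(325,495)]: print(uv,C[int(uv[1]/1.5),int(uv[0]/1.5)])
E
```

```text
tcp px [384.97621354 336.45899913] grasp [384.98086664 358.30744825] dome exp [379.02971002 381.77494556]
wrist dome [0.5349714  0.20719879 0.06816547] 4138
top dome [0.53788669 0.20598457 0.06731594] 22
scene dome [0.53475721 0.20929566 0.06995394] 55
(325, 367) [0.51562297 0.21291957 0.10630648]
(312, 435) [0.5168589  0.21054696 0.137612  ]
(448, 367) [0.55214501 0.22197106 0.10584699]
(460, 430) [0.55147893 0.22142658 0.13799442]
(325, 495) [0.52352605 0.19355623 0.13778319]
```

View pics/s2.png

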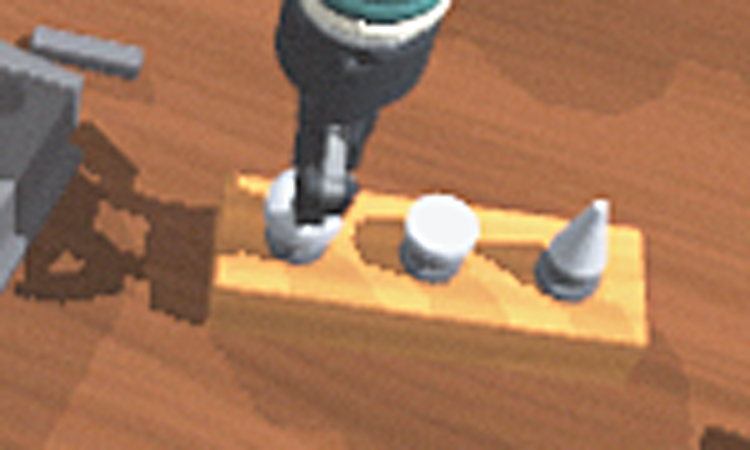

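```bash
python3 - <<'E'
from h import *
C=np.load('w1.npy')
print('w1, tcp z .2115')
for uv in [(236,390),(180,462),(548,390),(600,462),(225,440)]: print(uv,C[int(uv[1]/1.5),int(uv[0]/1.5)])
w=camera('wrist'); C=cloud(w)
for n,rng in (('now',C),):
    for v in range(235,300,8): print(v,[tuple(C[v,u].round(3)) for u in (204,212,218,298,303)])
cv2.imwrite('pics/w3.png',cv2.resize(w['color'][190:340,170:350],None,fx=4,fy=4))
E
```

```text
w1, tcp z .2115
(236, 390) [0.49096404 0.20696113 0.26907414]
(180, 462) [0.48789733 0.20673911 0.30073237]
(548, 390) [0.57542232 0.2291445  0.26985429]
(600, 462) [0.57787386 0.22943017 0.300112  ]
(225, 440) [0.49288398 0.19961958 0.28130762]
235 [(np.float64(0.506), np.float64(0.186), np.float64(0.049)), (np.float64(0.512), np.float64(0.189), np.float64(0.051)), (np.float64(0.515), np.float64(0.21), np.float64(0.091)), (np.float64(0.565), np.float64(0.201), np.float64(0.05)), (np.float64(0.569), np.float64(0.202), np.float64(0.048))]
243 [(np.float64(0.508), np.float64(0.181), np.float64(0.05)), (np.float64(0.514), np.float64(0.213), np.float64(0.105)), (np.float64(0.516), np.float64(0.213), np.float64(0.105)), (np.float64(0.552), np.float64(0.223), np.float64(0.106)), (np.float64(0.554), np.float64(0.223), np.float64(0.106))]
251 [(np.float64(0.509), np.float64(0.175), np.float64(0.049)), (np.float64(0.515), np.float64(0.213), np.float64(0.113)), (np.float64(0.517), np.float64(0.213), np.float64(0.112)), (np.float64(0.551), np.float64(0.222), np.float64(0.112)), (np.float64(0.55
[... 1133 characters left out ...]
549), np.float64(0.221), np.float64(0.137)), (np.float64(0.55), np.float64(0.222), np.float64(0.137))]
291 [(np.float64(0.516), np.float64(0.214), np.float64(0.143)), (np.float64(0.518), np.float64(0.21), np.float64(0.137)), (np.float64(0.521), np.float64(0.209), np.float64(0.135)), (np.float64(0.549), np.float64(0.219), np.float64(0.138)), (np.float64(0.551), np.float64(0.219), np.float64(0.138))]
299 [(np.float64(0.516), np.float64(0.215), np.float64(0.148)), (np.float64(0.519), np.float64(0.209), np.float64(0.141)), (np.float64(0.521), np.float64(0.206), np.float64(0.136)), (np.float64(0.55), np.float64(0.215), np.float64(0.138)), (np.float64(0.551), np.float64(0.218), np.float64(0.141))]
```

View pics/w3.png

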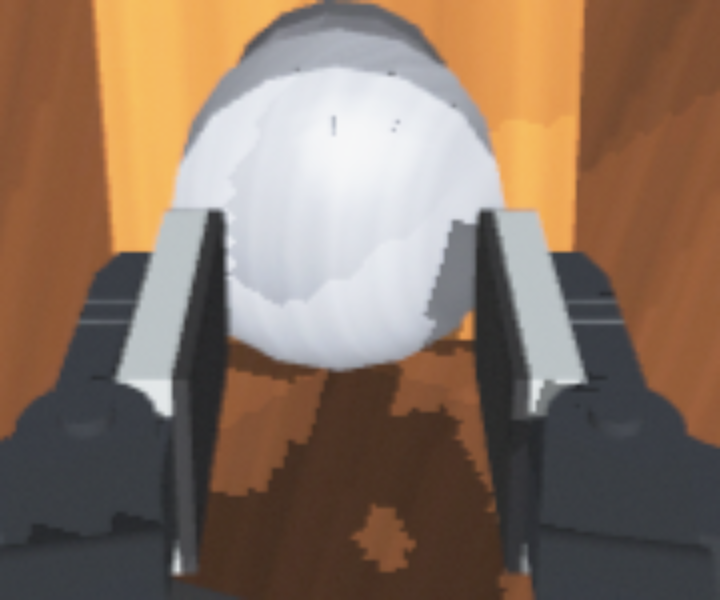

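```bash
python3 - <<'E'
from h import *
w=camera('wrist'); C=cloud(w); s=sense()
g=w['color'][...,:3].mean(2)
for u in (200,230,255,280,310):
    print(u,[(v,tuple(float(x) for x in C[v,u].round(3)),int(g[v,u])) for v in (345,360,370,380,383)])
print(s['position'],s['opening'])
E
```

```text
200 [(345, (0.518, 0.22, 0.174), 61), (360, (0.519, 0.22, 0.178), 63), (370, (0.519, 0.22, 0.182), 63), (380, (0.52, 0.219, 0.183), 62), (383, (0.52, 0.22, 0.185), 61)]
230 [(345, (0.548, 0.065, 0.008), 61), (360, (0.55, 0.056, 0.016), 65), (370, (0.527, 0.215, 0.175), 62), (380, (0.527, 0.215, 0.178), 59), (383, (0.527, 0.216, 0.18), 61)]
255 [(345, (0.571, 0.063, -0.001), 53), (360, (0.572, 0.061, 0.015), 67), (370, (0.534, 0.217, 0.175), 62), (380, (0.534, 0.217, 0.178), 63), (383, (0.533, 0.218, 0.18), 62)]
280 [(345, (0.593, 0.069, -0.0), 79), (360, (0.595, 0.061, 0.01), 101), (370, (0.54, 0.217, 0.174), 63), (380, (0.539, 0.219, 0.179), 61), (383, (0.539, 0.219, 0.18), 61)]
310 [(345, (0.546, 0.226, 0.173), 61), (360, (0.545, 0.226, 0.178), 63), (370, (0.545, 0.226, 0.181), 62), (380, (0.544, 0.226, 0.184), 63), (383, (0.544, 0.226, 0.185), 62)]
[0.536092   0.20748875 0.06166774] 0.03000614651528582
```

Request:
carry_out:
  deltas:
    - [[0,0,0],0,85]
    - [[0,0,0],0,85]
    - [[0,0,0],0,85]
    - [[0,0,0],0,85]
    - [[0,0,-11],0,85]
    - [[0,0,-11],0,85]
    - [[0,0,-11],0,85]
    - [[0,0,-10.5],0,85]
    - [[0,0,0],0,85]
    - [[0,0,0],0,40]
    - [[0,0,0],0,36]
    - [[0,0,0],0,36]
    - [[0,0,0],0,36]
    - [[0,0,0],0,36]
    - [[0,0,0],0,36]
    - [[0,0,0],0,36]
  squeeze: 60

```text
t: 5.83
position: [0.5365, 0.2076, 0.0193]
eef_rot: [0.992, 0.124, 0.0, -0.0]
force: [-2.7, -0.8, 5.3]
opening: 0.0424
```

```bash
python3 - <<'E'
from h import *
s=sense(); print(s['position'],s['force'],s['opening'])
w=camera('wrist'); save(w['color'],'w4.png')
E
```

```text
[0.53650224 0.20761626 0.01929075] [-2.69022541 -0.7780505   5.33628515] 0.0424427254314141
```

View pics/w4.png

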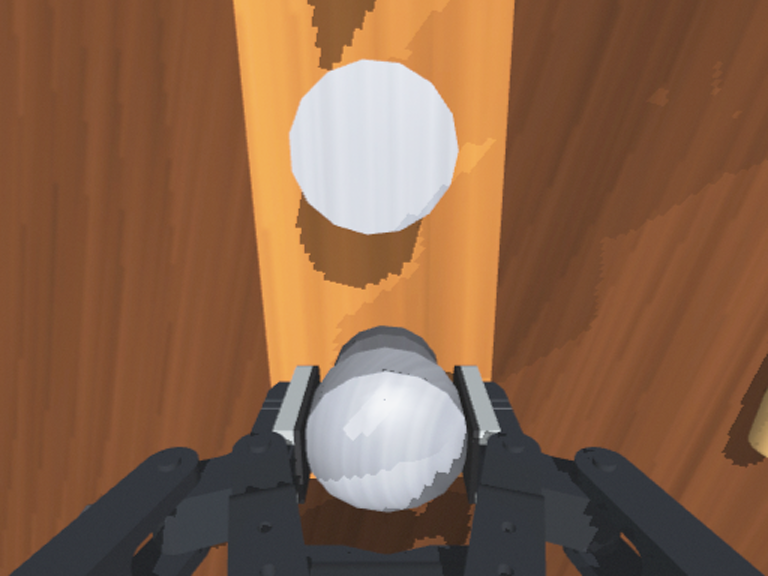

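Request:
carry_out:
  deltas:
    - [[0,0,10],0,36]
    - [[0,0,15],0,36]
    - [[0,0,20],0,36]
    - [[0,0,25],0,36]
    - [[0,0,25],0,36]
    - [[0,0,5],0,36]
    - [[0,0,0],0,36]
    - [[0,0,0],0,36]

```text
t: 6.55
position: [0.5356, 0.2073, 0.1174]
eef_rot: [0.992, 0.124, -0.0, 0.0]
force: [-0.4, 0.2, -5.8]
opening: 0.0425
```

```bash
cat >> h.py <<'E'
from scipy.optimize import least_squares
def dome(n,guess,r=.03):
    c=camera(n);C=cloud(c); hsv=cv2.cvtColor(c['color'],cv2.COLOR_BGR2HSV); g=np.array(guess)
    d=np.linalg.norm(C-g,axis=2); m=(abs(d-.03)<.006)&(C[...,2]>g[2]+.02)&(hsv[...,1]<60)&(hsv[...,2]>130)
    p=C[m]; r=least_squares(lambda q:np.linalg.norm(p-q,axis=1)-.03,g,loss='soft_l1',f_scale=.001); return r.x.round(4),len(p)
E
python3 - <<'E'
from h import *
s=sense(); print(s['position'],s['force'],s['opening'])
g=[.535,.2072,.0682+.1]
for n in('wrist','top','scene'): print(n,dome(n,g))
c=camera('scene'); cv2.imwrite('pics/s3.png',cv2.resize(c['color'][150:270,260:430],None,fx=4.5,fy=4.5,interpolation=cv2.INTER_CUBIC))
w=camera('wrist'); save(w['color'],'w5.png')
E
```

```text
[0.53560737 0.20728564 0.11736053] [-0.36366913  0.21570646 -5.75290254] 0.042464483868723646
wrist (array([0.536 , 0.2076, 0.1662]), 6934)
top (array([0.524 , 0.1869, 0.1606]), 3)
scene (array([0.5349, 0.2082, 0.166 ]), 17)
```

View pics/s3.png

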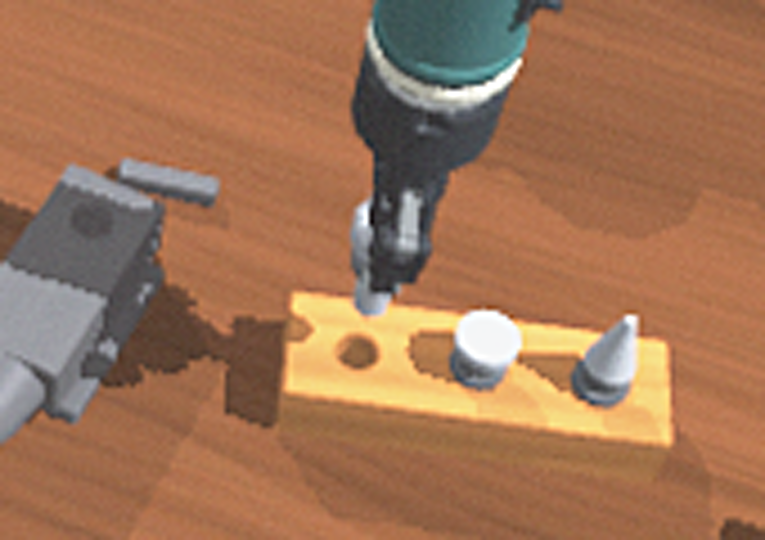

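View pics/w5.png

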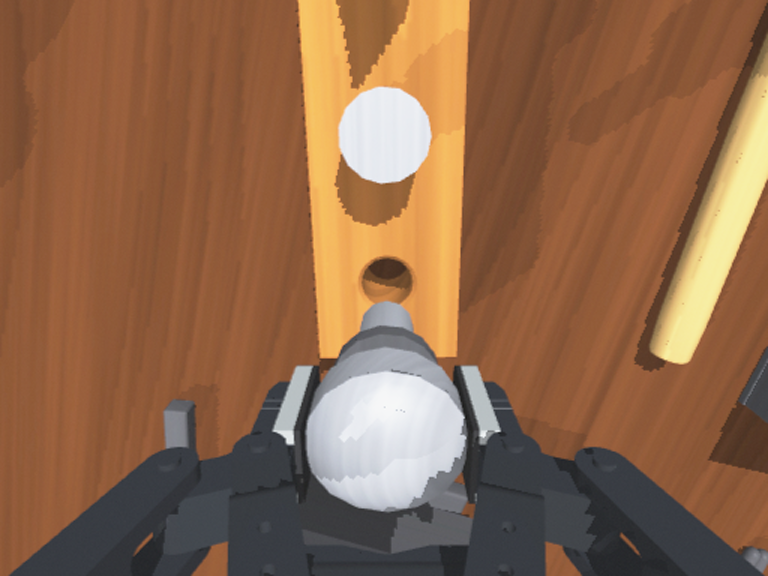

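```bash
python3 - <<'E'
from h import *
C=np.load('w1.npy')
# pixels on rim of the bore in face plane: left (197,312), right(221,312), top(208.9,301.7) bottom(208.9,322.6)
for u,v in [(196,312),(222,312),(209,300),(209,324)]: print(C[v,u].round(4))
# plane-fit mapping pixel->xy on face
m=(abs(C[...,2]-.07)<.006)&(abs(C[...,0]-.56)<.1)&(abs(C[...,1]-.02)<.06)
v,u=np.nonzero(m); p=C[m]; print(len(p),p[:,2].mean())
pos=np.array([0.51446377,0.28759027,0.3921572]); Z=np.median(p[:,2])
q=pos+(p-pos)*((.07-pos[2])/(p[:,2]-pos[2]))[:,None]
H,_=cv2.findHomography(np.c_[u,v].astype(np.float32),q[:,:2].astype(np.float32))
print(cv2.perspectiveTransform(np.array([[[208.9,312.1]]],np.float32),H))
xy=q[:,:2]; r=cv2.minAreaRect((xy*1000).astype(np.float32)); print(r)
for a in (-5.0,):
    ax=np.array([np.cos(np.radians(a)),np.sin(np.radians(a))]); ny=np.array([-ax[1],ax[0]]); s=xy@ax;t=xy@ny
    w=(s<s.min()+.12)&(s>s.min()+.01); e=np.percentile(s,.5); lo,hi=np.percentile(t[w],[.5,99.5]); print(ax*(e+.035)+ny*(lo+hi)/2,hi-lo)
E
```

```text
[0.5078 0.0187 0.0693]
[0.5375 0.0243 0.0668]
[0.5192 0.0388 0.0692]
[0.526  0.0066 0.0704]
6511 0.06935247886369711
[[[0.52243197 0.02293778]]]
((573.9283447265625, 20.532108306884766), (74.6886215209961, 169.00067138671875), 85.01679992675781)
[0.52529966 0.02447612] 0.07329447580594199
```

Request:
carry_out:
  deltas:
    - [[-1.2,-18.4,0],0,36]
    - [[-1.2,-18.4,0],0,36]
    - [[-1.2,-18.4,0],0,36]
    - [[-1.2,-18.4,0],0,36]
    - [[-1.2,-18.4,0],0,36]
    - [[-1.2,-18.4,0],0,36]
    - [[-1.2,-18.4,0],0,36]
    - [[-1.2,-18.4,0],0,36]
    - [[-1.2,-18.4,0],0,36]
    - [[-1.2,-18.4,0],0,36]
    - [[0,0,0],0,36]
    - [[0,0,0],0,36]
    - [[0,0,0],0,36]

```text
t: 7.88
position: [0.5239, 0.0237, 0.1177]
eef_rot: [0.992, 0.124, -0.0, -0.0]
force: [-0.6, -0.9, -4.6]
opening: 0.0424
```

```bash
python3 - <<'E'
from h import *
s=sense(); print(s['position'],s['force'],s['opening'])
p=s['position']; print(dome('wrist',[p[0],p[1],.1662]))
w=camera('wrist'); cv2.imwrite('pics/w6.png',cv2.resize(w['color'][150:384,120:400],None,fx=2.5,fy=2.5,interpolation=cv2.INTER_CUBIC)); cv2.imwrite('w6raw.png',w['color'])
np.savez('w6.npz',C=cloud(w),z=w['z_map'])
c=camera('top'); cv2.imwrite('pics/t6.png',cv2.resize(c['color'][150:250,180:300],None,fx=5,fy=5,interpolation=cv2.INTER_CUBIC))
E
```

```text
[0.52388169 0.0237001  0.11771462] [-0.59707537 -0.94851277 -4.56327135] 0.04239567850852608
(array([0.5243, 0.0238, 0.1665]), 7955)
```

View pics/w6.png

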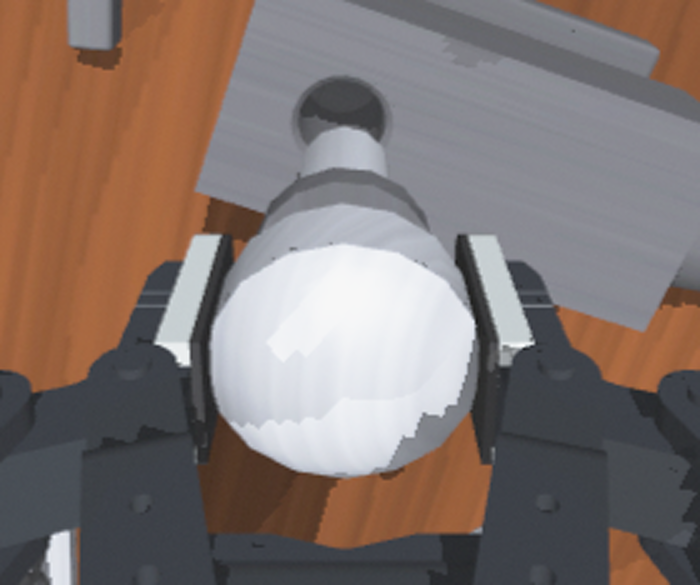

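```bash
python3 - <<'E'
from h import *
w=camera('wrist')
def z2(p): return (p[0]+.5)/2.5-.5+120,(p[1]+.5)/2.5-.5+150
pts=[(291,113),(391,118),(341,74),(312,84),(370,84),(303,140),(384,140)]
q=np.array([onz(w,*z2(p),.07)[:2] for p in pts]); print(q.round(4))
r=least_squares(lambda x:np.linalg.norm(q-x[:2],axis=1)-x[2],[.524,.023,.014]); print(r.x,r.fun.round(4))
r=least_squares(lambda x:np.linalg.norm(q-x[:2],axis=1)-.015,[.524,.023]); print(r.x,r.fun.round(4))
E
```

```text
[[0.509  0.0221]
 [0.5378 0.0279]
 [0.5203 0.0373]
 [0.5129 0.0323]
 [0.5291 0.0364]
 [0.5144 0.0148]
 [0.5376 0.0207]]
[0.52392698 0.02388731 0.01398875] [ 0.001   0.0004 -0.0001 -0.0001 -0.0004 -0.0008  0.    ]
[0.52410332 0.02316685] [ 0.0001 -0.0005 -0.0004 -0.0006 -0.0008 -0.0022 -0.0013]
```

View pics/t6.png

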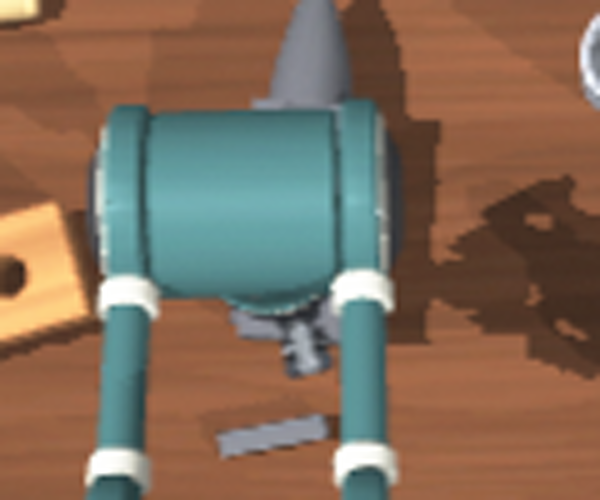

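Request:
carry_out:
  deltas:
    - [[-0.3,-0.2,-12],0,36]
    - [[0,0,-12],0,36]
    - [[0,0,-8],0,36]
    - [[0,0,-8],0,36]
    - [[0,0,-8],0,36]
    - [[0,0,0],0,36]

```text
t: 8.58
position: [0.5219, 0.0233, 0.0675]
eef_rot: [0.992, 0.124, -0.002, -0.0]
force: [-0.5, -0.4, -3.3]
opening: 0.0419
```

Request:
carry_out:
  deltas:
    - [[0,0,-8],0,36]
    - [[0,0,-8],0,36]
    - [[0,0,-6],0,36]
    - [[0,0,-4],0,36]
    - [[0,0,0],0,36]

```text
t: 9.0
position: [0.5228, 0.0233, 0.043]
eef_rot: [0.992, 0.124, -0.001, -0.0]
force: [-0.6, -0.9, -4.6]
opening: 0.0422
```

```bash
python3 - <<'E'
from h import *
s=sense(); print(s['position'],s['force'],s['opening'])
p=s['position']; print(dome('wrist',[p[0],p[1],p[2]+.0488]))
E
```

```text
[0.52280951 0.023281   0.04296124] [-0.57183321 -0.85668416 -4.64039952] 0.04216830076505246
(array([0.5233, 0.0234, 0.0918]), 7933)
```

Request:
carry_out:
  deltas:
    - [[0,0,-3],0,36]
    - [[0,0,0],0,36]
    - [[0,0,-0.5],0,36]
    - [[0,0,0],0,36]

```text
t: 9.38
position: [0.5241, 0.0233, 0.041]
eef_rot: [0.992, 0.124, 0.0, 0.0]
force: [0.6, -0.1, -4.9]
opening: 0.042
```

Request:
carry_out:
  deltas:
    - [[0,0,0],0,50]
    - [[0,0,0],0,65]
    - [[0,0,0],0,85]
    - [[0,0,0],0,85]
    - [[0,0,0],0,85]
    - [[0,0,0],0,85]

```text
t: 9.88
position: [0.5242, 0.0233, 0.0411]
eef_rot: [0.992, 0.124, 0.0, 0.0]
force: [0.1, 0.4, 0.3]
opening: 0.0851
```

```bash
python3 - <<'E'
from h import *
s=sense(); print(s['position'],s['force'],s['opening'])
p=s['position']; print(dome('wrist',[p[0],p[1],.0886]))
E
```

```text
[0.52419277 0.02328469 0.04110105] [0.10387143 0.42503917 0.30806543] 0.08509951958601304
(array([0.5245, 0.0234, 0.0882]), 7667)
```

Request:
carry_out:
  deltas:
    - [[0,0,25],0,85]
    - [[0,0,35],0,85]
    - [[0,0,35],0,85]
    - [[0,0,35],0,85]
    - [[1.9,-18.8,0],-6.78,85]
    - [[1.9,-18.8,0],-6.78,85]
    - [[1.9,-18.8,0],-6.78,85]
    - [[1.9,-18.8,0],-6.78,85]
    - [[1.9,-18.8,0],-6.78,85]
    - [[1.9,-18.8,0],-6.78,85]
    - [[1.9,-18.8,0],-6.78,85]
    - [[1.9,-18.8,0],-6.78,85]
    - [[1.9,-18.8,0],-6.78,85]
    - [[1.9,-18.8,0],-6.78,85]
    - [[1.9,-18.8,0],-6.78,85]
    - [[1.9,-18.8,0],-6.78,85]
    - [[1.9,-18.8,0],-6.78,85]
    - [[1.9,-18.8,0],-6.78,85]

```text
t: 11.43
position: [0.5504, -0.2408, 0.1706]
eef_rot: [0.76, -0.649, -0.0, 0.0]
force: [0.3, 0.7, -0.1]
opening: 0.0849
```

Request:
carry_out:
  deltas:
    - [[0,0,-30],0,85]
    - [[0,0,-30],0,85]
    - [[0,0,-21],0,85]
    - [[0,0,0],0,85]
    - [[0,0,0],0,85]

```text
t: 11.85
position: [0.5491, -0.2393, 0.0883]
eef_rot: [0.762, -0.647, -0.002, 0.0]
force: [-0.9, -0.1, 0.5]
opening: 0.0848
```

```bash
python3 - <<'E'
from h import *
s=sense(); print(s['position'],s['eef_rot'],s['force'],np.degrees(2*np.arctan2(s['eef_rot'][1],s['eef_rot'][0])))
w=camera('wrist'); save(w['color'],'w7.png'); print(w['position'],proj(w,[.448,-.2575,.06]))
for n in('top','scene'): print(n,dome(n,[.5245,.0234,.0886]))
c=camera('scene'); cv2.imwrite('pics/s7.png',cv2.resize(c['color'][120:240,180:330],None,fx=5,fy=5,interpolation=cv2.INTER_CUBIC))
E
```

```text
[ 0.54909944 -0.23927929  0.08828217] [ 7.62290898e-01 -6.47231761e-01 -1.84842346e-03  4.66366779e-04] [-0.94159656 -0.14840315  0.46519115] -80.6666012658195
[ 0.63169608 -0.22681381  0.26874424] [258.37523582 331.20497119]
top (array([0.5249, 0.024 , 0.0878]), 138)
scene (array([0.523 , 0.0249, 0.0899]), 150)
```

View pics/w7.png

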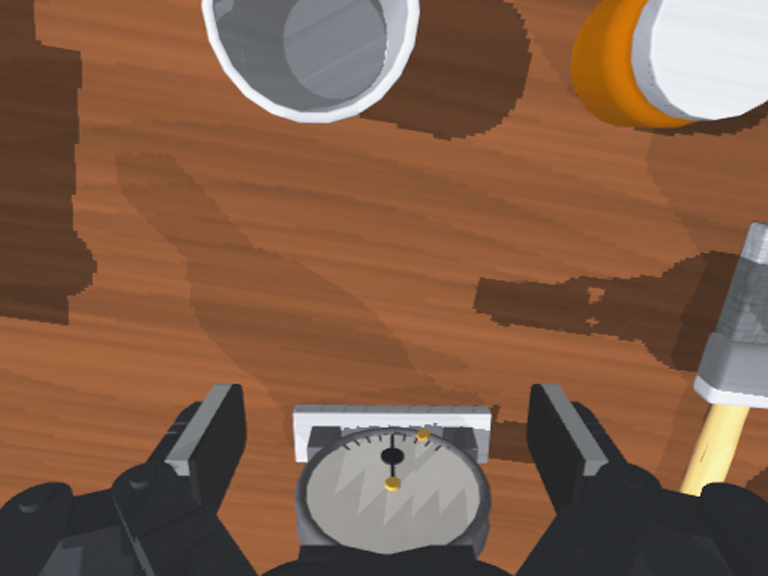

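View pics/s7.png

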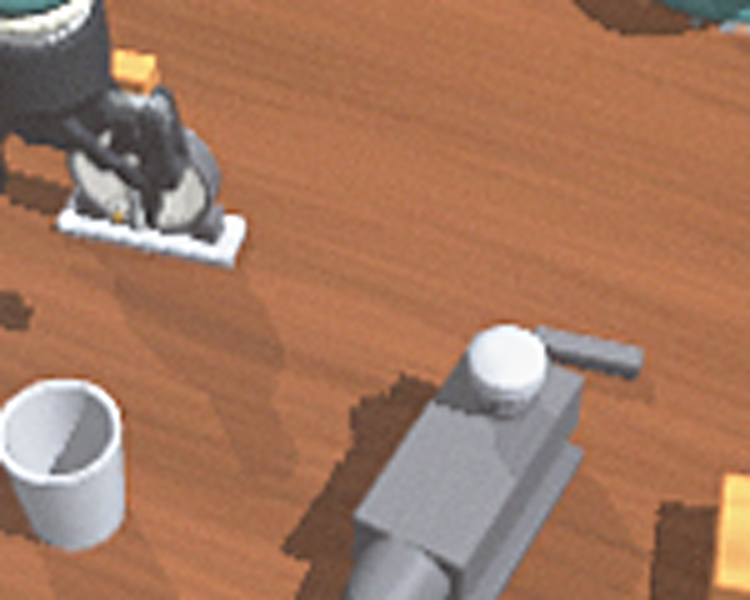

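```bash
python3 - <<'E'
from h import *
w=camera('wrist'); a=np.radians(9.4); e=np.array([np.cos(a),np.sin(a),0]); gx=np.array([-np.sin(a),np.cos(a),0])
g=np.array([.448,-.2575,0]); p0=np.array(w['position'])
cv2.imwrite('pics/w8.png',cv2.resize(w['color'][265:375,190:340],None,fx=5,fy=5,interpolation=cv2.INTER_CUBIC))
hsv=cv2.cvtColor(w['color'],cv2.COLOR_BGR2HSV); m=(hsv[...,0]>10)&(hsv[...,0]<30)&(hsv[...,1]>120)&(hsv[...,2]>120)
m[:270]=0; m[:,:195]=0; m[:,330:]=0
N,l,st,ce=cv2.connectedComponentsWithStats(m.astype(np.uint8))
for off in (.010,.0105,.013):
  for i in range(1,N):
    if st[i,4]>5 and st[i,4]<200:
        d=ray(w,*ce[i]); t=((g+e*off-p0)@e)/(d@e); P=p0+d*t; print(off,ce[i],st[i,4],((P-g)@gx).round(4),P[2].round(4))
E
```

```text
0.01 [200. 270.] 11 0.0553 -0.0134
0.01 [231. 270.] 13 0.0247 -0.0133
0.01 [286.90816327 270.09183673] 98 -0.0306 -0.013
0.01 [328.69230769 278.46153846] 13 -0.0689 0.0017
0.01 [278.57142857 290.44897959] 49 -0.0203 0.0205
0.01 [196.68888889 313.84444444] 45 0.0475 0.0516
0.01 [258.43283582 322.47761194] 67 -0.002 0.0617
0.01 [196.22033898 364.83050847] 59 0.0392 0.102
0.0105 [200. 270.] 11 0.0552 -0.0126
0.0105 [231. 270.] 13 0.0246 -0.0125
0.0105 [286.90816327 270.09183673] 98 -0.0305 -0.0122
0.0105 [328.69230769 278.46153846] 13 -0.0687 0.0025
0.0105 [278.57142857 290.44897959] 49 -0.0202 0.0212
0.0105 [196.68888889 313.84444444] 45 0.0474 0.0522
0.0105 [258.43283582 322.47761194] 67 -0.002 0.0623
0.0105 [196.22033898 364.83050847] 59 0.0391 0.1025
0.013 [200. 270.] 11 0.0544 -0.0086
0.013 [231. 270.] 13 0.0242 -0.0085
0.013 [286.90816327 270.09183673] 98 -0.0301 -0.0082
0.013 [328.69230769 278.46153846] 13 -0.0678 0.0063
0.013 [278.57142857 290.44897959] 49 -0.0199 0.0247
0.013 [196.68888889 313.84444444] 45 0.0467 0.0553
0.013 [258.43283582 322.47761194] 67 -0.002 0.0653
0.013 [196.22033898 364.83050847] 59 0.0385 0.1049
```

View pics/w8.png

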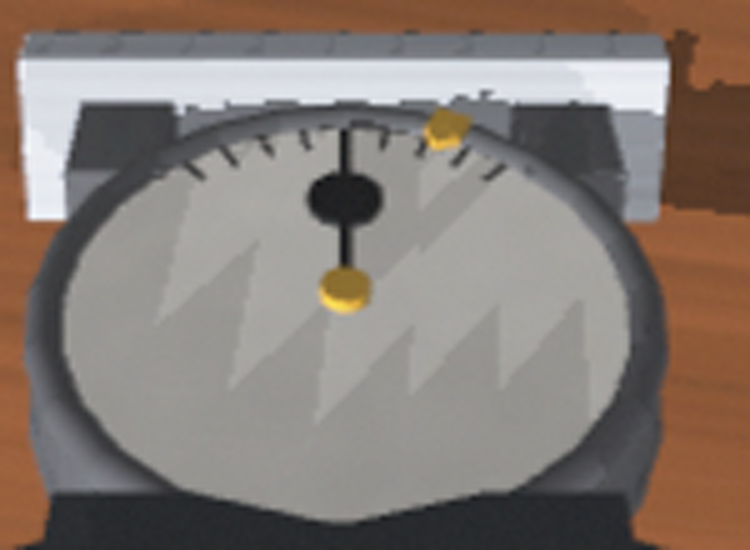

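```bash
python3 - <<'E'
from h import *
w=camera('wrist'); a=np.radians(9.4); e=np.array([np.cos(a),np.sin(a),0]); gx=np.array([-np.sin(a),np.cos(a),0])
g=np.array([.448,-.2575,0]); p0=np.array(w['position'])
def pl(z,off):
    u,v=(z[0]+.5)/5-.5+190,(z[1]+.5)/5-.5+265
    d=ray(w,u,v); t=((g+e*off-p0)@e)/(d@e); P=p0+d*t; return np.array([(P-g)@gx,P[2]])
for off in (.006,.009):
    h=pl((345,287),off)
    h=np.array([h[0],.06])
    for n,z in dict(idx=(447,130),idxin=(444,149),t4o=(507,164),t4i=(486,180),t3o=(467,150),t3i=(454,165),t2o=(424,138),t2i=(418,156),t1i=(382,150),l4i=(202,180),l4o=(187,166),l3i=(236,165)).items():
        q=pl(z,off)-h; print(off,n,np.linalg.norm(q).round(4),np.arctan2(-q[0],-q[1]).round(3))
E
```

```text
0.006 idx 0.0487 0.397
0.006 idxin 0.0432 0.429
0.006 t4o 0.0452 0.69
0.006 t4i 0.0392 0.682
0.006 t3o 0.0448 0.515
0.006 t3i 0.0397 0.511
0.006 t2o 0.0449 0.329
0.006 t2i 0.0395 0.341
0.006 t1i 0.0396 0.174
0.006 l4i 0.0393 -0.68
0.006 l4o 0.0442 -0.676
0.006 l3i 0.0396 -0.501
0.009 idx 0.0447 0.428
0.009 idxin 0.0393 0.466
0.009 t4o 0.0418 0.744
0.009 t4i 0.0359 0.744
0.009 t3o 0.041 0.557
0.009 t3i 0.036 0.559
0.009 t2o 0.0409 0.357
0.009 t2i 0.0356 0.374
0.009 t1i 0.0355 0.191
0.009 l4i 0.036 -0.742
0.009 l4o 0.0408 -0.73
0.009 l3i 0.0359 -0.549
```

Request:
carry_out:
  deltas:
    - [[0,0,30],0,85]
    - [[0,0,35],0,85]
    - [[0,0,17],0,85]
    - [[-7.2,-1.3,0],6.43,85]
    - [[-7.2,-1.3,0],6.43,85]
    - [[-7.2,-1.3,0],6.43,85]
    - [[-7.2,-1.3,0],6.43,85]
    - [[-7.2,-1.3,0],6.43,85]
    - [[-7.2,-1.3,0],6.43,85]
    - [[-7.2,-1.3,0],6.43,85]
    - [[-7.2,-1.3,0],6.43,85]
    - [[-7.2,-1.3,0],6.43,85]
    - [[-7.2,-1.3,0],6.43,85]
    - [[-7.2,-1.3,0],6.43,85]
    - [[-7.2,-1.3,0],6.43,85]
    - [[-7.2,-1.3,0],6.43,85]
    - [[-7.2,-1.3,0],6.43,85]
    - [[0,0,0],0,85]
    - [[0,0,0],0,85]

```text
t: 13.73
position: [0.4501, -0.2584, 0.1728]
eef_rot: [0.997, 0.08, 0.001, 0.001]
force: [1.0, -0.6, -0.0]
opening: 0.0853
```

```bash
python3 - <<'E'
from h import *
s=sense(); print(s['position'],s['force'],np.degrees(2*np.arctan2(s['eef_rot'][1],s['eef_rot'][0])))
w=camera('wrist'); save(w['color'],'w9.png'); C=cloud(w)
m=(abs(C[...,2]-.156)<.006)&(abs(C[...,0]-.45)<.05)&(abs(C[...,1]+.257)<.05)
p=C[m]; print(len(p),cv2.minAreaRect((p[:,:2]*1000).astype(np.float32)),p.mean(0))
m=(abs(C[...,2]-.01)<.004)&(abs(C[...,0]-.45)<.1)&(abs(C[...,1]+.257)<.1)
E
```

```text
[ 0.45006532 -0.25835463  0.17278744] [ 1.04888036 -0.57148169 -0.00621248] 9.156137149998651
1490 ((447.8982238769531, -259.15106201171875), (22.014455795288086, 30.017547607421875), 9.61148738861084) [ 0.44774841 -0.25806227  0.15534245]
```

View pics/w9.png

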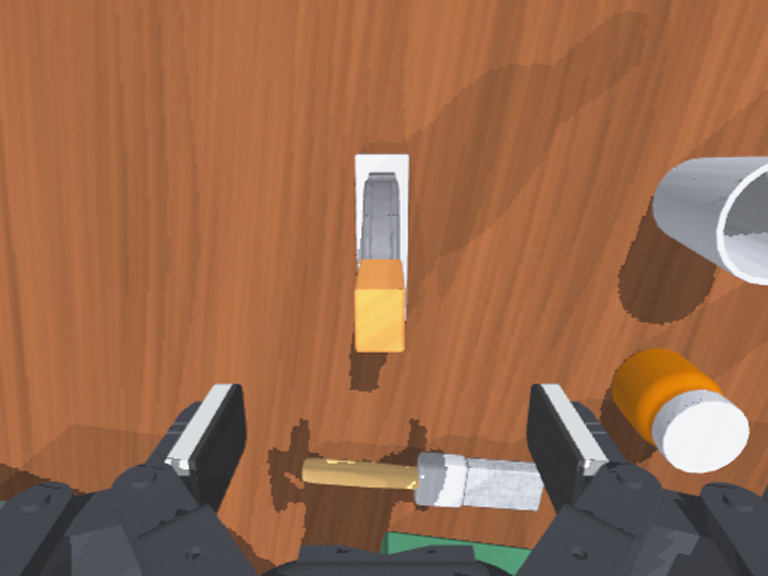

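Request:
carry_out:
  deltas:
    - [[-2,-0.4,-25],0.2,85]
    - [[0,0,-25],0,85]
    - [[0,0,-25],0,85]
    - [[0,0,-15],0,85]
    - [[0,0,-9.5],0,85]
    - [[0,0,0],0,85]
    - [[0,0,0],0,40]
    - [[0,0,0],0,15]
    - [[0,0,0],0,15]
    - [[0,0,0],0,15]
    - [[0,0,0],0,15]
    - [[0,0,0],0,15]
    - [[0,0,0],0,15]
    - [[0,0,0],0,15]
  squeeze: 60

```text
t: 14.95
position: [0.4482, -0.2591, 0.0733]
eef_rot: [0.997, 0.083, 0.001, 0.001]
force: [-0.7, -0.8, 5.4]
opening: 0.0216
```

```bash
python3 - <<'E'
from h import *
s=sense(); print(s['position'],s['force'],s['torque'],s['opening'])
w=camera('wrist'); save(w['color'],'w10.png')
E
```

```text
[ 0.44823722 -0.25905759  0.07334804] [-0.65759876 -0.78868258  5.42661816] [-0.02989103  0.25031951  0.01886713] 0.021622454945800198
```

View pics/w10.png

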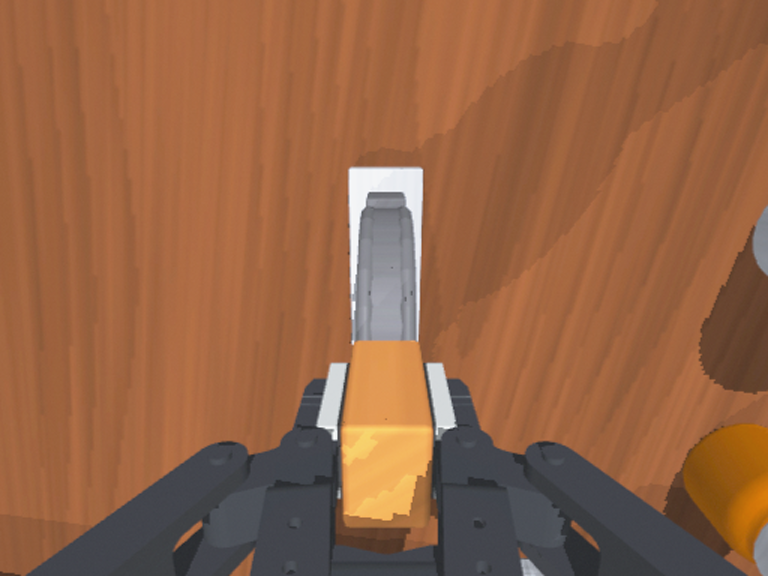

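Request:
carry_out:
  deltas:
    - [[0,0,20],0,15]
    - [[0,0,35],0,15]
    - [[0,0,35],0,15]
    - [[0,0,35],0,15]
    - [[0,0,25],0,15]
    - [[5.4,19.5,0],-0.67,15]
    - [[5.4,19.5,0],-0.67,15]
    - [[5.4,19.5,0],-0.67,15]
    - [[5.5,19.5,0],-0.67,15]
    - [[5.5,19.5,0],-0.67,15]
    - [[5.5,19.5,0],-0.67,15]
    - [[5.5,19.5,0],-0.67,15]
    - [[5.5,19.5,0],-0.67,15]
    - [[5.5,19.5,0],-0.67,15]
    - [[5.5,19.5,0],-0.67,15]
    - [[5.5,19.5,0],-0.67,15]
    - [[5.4,19.5,0],-0.67,15]
    - [[5.4,19.5,0],-0.67,15]
    - [[5.4,19,0],-0.67,15]

```text
t: 16.58
position: [0.5231, 0.0152, 0.2206]
eef_rot: [1.0, 0.001, -0.001, -0.0]
force: [0.6, 0.2, -3.8]
opening: 0.0213
```

Request:
carry_out:
  deltas:
    - [[0,0,0],0,15]
    - [[0,0,0],0,15]
    - [[0,0,0],0,15]

```text
t: 16.83
position: [0.5232, 0.0138, 0.221]
eef_rot: [1.0, 0.002, -0.001, 0.0]
force: [-0.1, 0.2, -3.0]
opening: 0.0212
```

```bash
python3 - <<'E'
from h import *
s=sense(); print(s['position'],s['force'],s['torque'],s['opening'],np.degrees(2*np.arctan2(s['eef_rot'][1],s['eef_rot'][0])))
w=camera('wrist'); save(w['color'],'w11.png')
c=camera('scene'); cv2.imwrite('pics/s11.png',cv2.resize(c['color'][90:240,190:380],None,fx=4,fy=4,interpolation=cv2.INTER_CUBIC))
E
```

```text
[0.52315448 0.01378498 0.22104691] [-0.08079145  0.2166794  -2.99045258] [-0.00257523 -0.03128658  0.02991197] 0.02117335028869178 0.2205266622513745
```

View pics/w11.png

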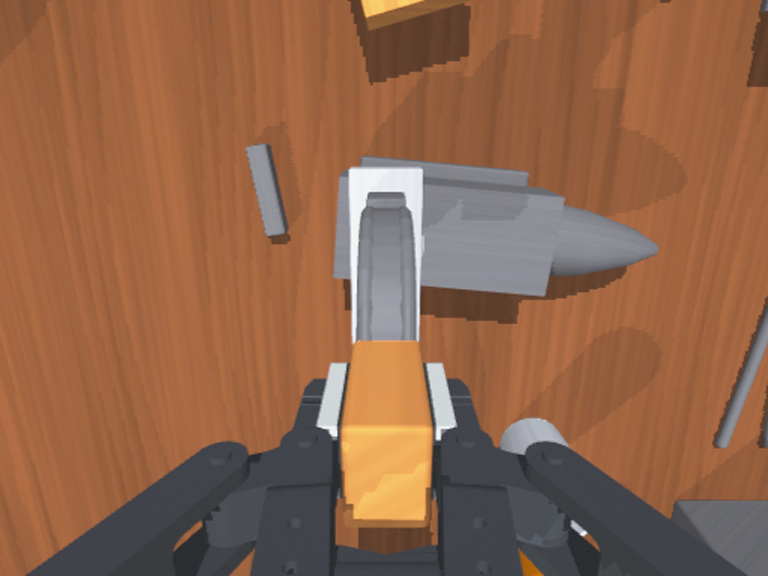

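View pics/s11.png

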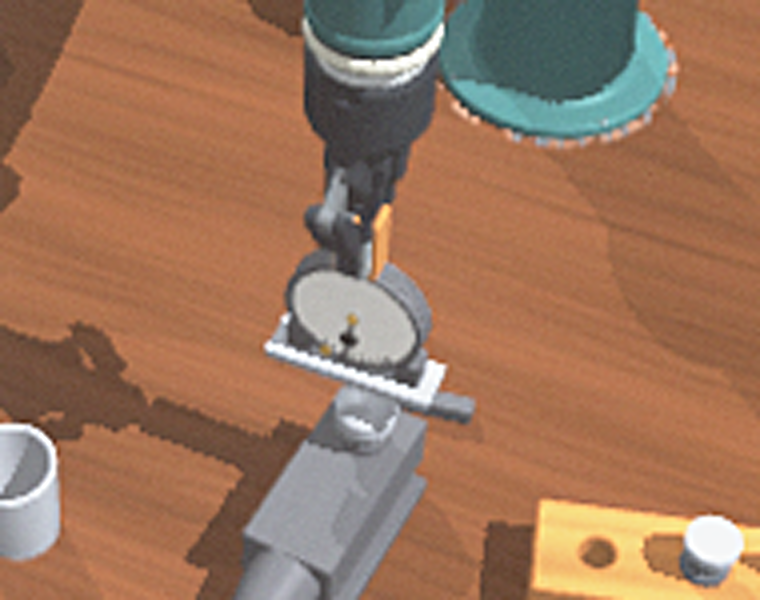

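Request:
carry_out:
  deltas:
    - [[1.3,-0.4,-10],0,15]
    - [[0,0,-10],0,15]
    - [[0,0,-6],0,15]
    - [[0,0,0],0,15]
    - [[0,0,0],0,15]

```text
t: 17.35
position: [0.5244, 0.0134, 0.1949]
eef_rot: [1.0, 0.001, -0.001, -0.0]
force: [-0.1, -0.1, -3.8]
opening: 0.0214
```

Request:
carry_out:
  deltas:
    - [[0,0,-1],0,15]
    - [[0,0,-1],0,15]
    - [[0,0,0],0,15]

```text
t: 17.6
position: [0.5256, 0.0136, 0.1945]
eef_rot: [1.0, 0.002, 0.0, -0.0]
force: [0.4, 0.3, -4.8]
opening: 0.0213
```

Request:
carry_out:
  deltas:
    - [[0,0,-1],0,15]
    - [[0,0,0],0,15]

```text
t: 17.77
position: [0.5255, 0.0136, 0.1934]
eef_rot: [1.0, 0.002, 0.0, 0.0]
force: [-0.7, 0.7, -3.6]
opening: 0.0215
```

Request:
carry_out:
  deltas:
    - [[0,0,-1],0,15]
    - [[0,0,0],0,15]

```text
t: 17.93
position: [0.5253, 0.0136, 0.1922]
eef_rot: [1.0, 0.002, -0.0, -0.0]
force: [1.0, 0.5, -4.1]
opening: 0.0213
```

Request:
carry_out:
  deltas:
    - [[0,0,-1],0,15]
    - [[0,0,0],0,15]

```text
t: 18.1
position: [0.5255, 0.0136, 0.1916]
eef_rot: [1.0, 0.002, 0.0, 0.0]
force: [0.3, -0.4, -1.8]
opening: 0.0214
```

Contact appears to begin (force from about -4 to -1.8 N). I'll press a little more.

Request:
carry_out:
  deltas:
    - [[0,0,-0.7],0,15]
    - [[0,0,0],0,15]

```text
t: 18.27
position: [0.5256, 0.0136, 0.1914]
eef_rot: [1.0, 0.002, 0.0, 0.0]
force: [-1.2, 0.2, 1.6]
opening: 0.0213
```

Request:
carry_out:
  deltas:
    - [[0,0,-0.5],0,15]
    - [[0,0,0],0,15]
    - [[0,0,0],0,15]
    - [[0,0,0],0,15]

```text
t: 18.6
position: [0.5258, 0.0135, 0.1913]
eef_rot: [1.0, 0.002, 0.001, 0.0]
force: [-2.7, 0.3, 5.0]
opening: 0.0215
```

```bash
python3 - <<'E'
from h import *
s=sense(); print(s['position'],s['force'],s['torque'])
c=camera('scene'); cv2.imwrite('pics/s12.png',cv2.resize(c['color'][110:220,220:330],None,fx=6,fy=5.4,interpolation=cv2.INTER_CUBIC))
E
```

```text
[0.52575315 0.01352259 0.19130526] [-2.74039418  0.33491162  4.9828694 ] [0.02584816 0.75576249 0.0016975 ]
```

View pics/s12.png

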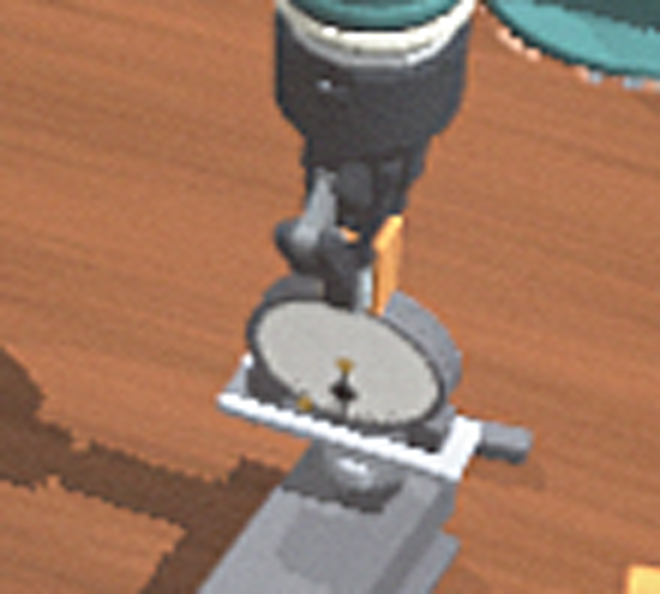

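Request:
carry_out:
  deltas:
    - [[-0.5,0,3],0,15]
    - [[0,0,2],0,15]
    - [[0,-12,0],0,15]
    - [[0,-12,0],0,15]
    - [[0,-11,0],0,15]
    - [[0,0,0],0,15]
    - [[0,0,-2],0,15]
    - [[0,0,0],0,15]
  squeeze: 30

```text
t: 19.32
position: [0.5245, -0.0218, 0.1924]
eef_rot: [1.0, 0.001, -0.0, -0.0]
force: [-0.1, 0.1, -4.5]
opening: 0.0213
```

Request:
carry_out:
  deltas:
    - [[0,0,-1],0,15]
    - [[0,0,-1],0,15]
    - [[0,0,-1],0,15]
    - [[0,0,0],0,15]
  squeeze: 20

```text
t: 19.65
position: [0.5252, -0.0214, 0.1913]
eef_rot: [1.0, 0.002, 0.0, 0.0]
force: [-3.0, -1.6, 3.0]
opening: 0.0215
```

Request:
carry_out:
  deltas:
    - [[-0.5,-2,-1],0,15]
    - [[0,-2,-1],0,15]
    - [[0,0,0],0,15]

```text
t: 19.9
position: [0.5252, -0.0247, 0.19]
eef_rot: [1.0, 0.002, 0.001, -0.001]
force: [-3.0, 0.2, 7.5]
opening: 0.0214
```

Request:
carry_out:
  deltas:
    - [[-0.3,-3,-1],0,15]
    - [[0,-3,-1],0,15]
    - [[0,0,0],0,15]

```text
t: 20.15
position: [0.5249, -0.0309, 0.1876]
eef_rot: [1.0, 0.002, 0.001, -0.001]
force: [-2.6, 0.0, 5.4]
opening: 0.0215
```

```bash
cat >> h.py <<'E'
from scipy.optimize import brentq
def tilt(p,D=.0234,z0=.1917,L=.165):
    d=D-p[1]; Z=L+p[2]-z0
    g=lambda a:d*np.sin(a)+Z*np.cos(a)-L
    amax=np.arctan2(d,Z)
    try: a=brentq(g,-.05,amax)
    except Exception as e: return None
    return a,d/np.cos(a)-L*np.tan(a)
def foot(n='scene'):
    c=camera(n); C=cloud(c); hsv=cv2.cvtColor(c['color'],cv2.COLOR_BGR2HSV); return c,C,hsv
E
python3 - <<'E'
from h import *
s=sense(); print(s['position'],s['force'],tilt(s['position']))
c=camera('scene'); C=cloud(c); cv2.imwrite('pics/s13.png',cv2.resize(c['color'][110:220,220:330],None,fx=6,fy=5.4,interpolation=cv2.INTER_CUBIC))
p=s['position']
m=(abs(C[...,0]-p[0])<.03)&(abs(C[...,1]-p[1])<.09)&(C[...,2]>.08)&(C[...,2]<.2)
hsv=cv2.cvtColor(c['color'],cv2.COLOR_BGR2HSV)
m&=(hsv[...,1]<40)
q=C[m]; 
# dial face plane points x> p0+.005: fit dial circle extents
f_=q[(q[:,0]>p[0]+.004)]; print(len(q),len(f_),f_.min(0),f_.max(0))
w=camera('wrist'); save(w['color'],'w13.png')
E
```

```text
[ 0.52494048 -0.03089321  0.18757904] [-2.57378601  0.04765831  5.38386107] (0.08729614682037712, np.float64(0.04006017898360577))
891 782 [ 0.52896351 -0.08101061  0.08067432] [0.54597546 0.04530052 0.19996749]
```

View pics/s13.png

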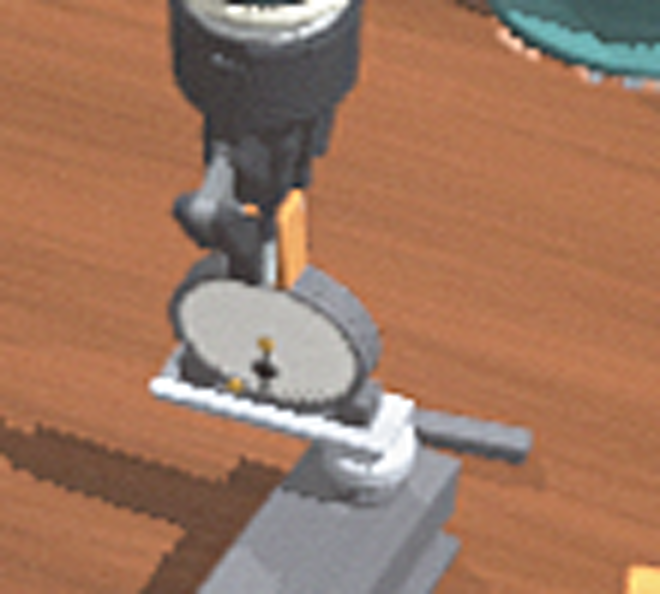

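View pics/w13.png

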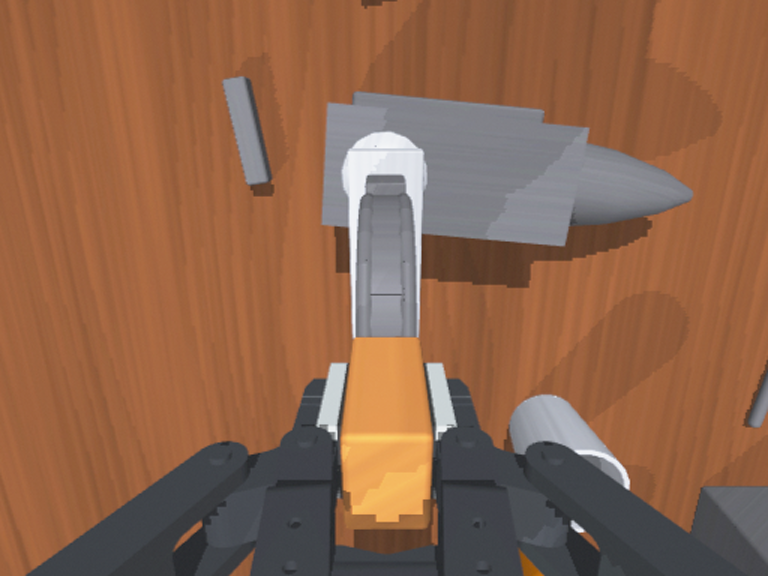

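Request:
carry_out:
  deltas:
    - [[-0.2,-3,-1.1],0,15]
    - [[0,-3,-1.1],0,15]
    - [[0,-3,-1.1],0,15]
    - [[0,-3,-1.1],0,15]
    - [[0,0,0],0,15]

```text
t: 20.67
position: [0.5244, -0.0437, 0.1817]
eef_rot: [1.0, 0.001, 0.001, -0.0]
force: [0.7, 1.9, 3.0]
opening: 0.0213
```

Request:
carry_out:
  deltas:
    - [[0,-3,-1.2],0,15]
    - [[0,-3,-1.2],0,15]
    - [[0,-3,-1.2],0,15]
    - [[0,-2,-0.8],0,15]
    - [[0,0,0],0,15]

```text
t: 21.08
position: [0.5238, -0.0551, 0.1768]
eef_rot: [1.0, 0.001, -0.0, 0.0]
force: [0.9, 1.7, 1.9]
opening: 0.0211
```

```bash
cat >> h.py <<'E'
def footfit():
    s=sense(); p=s['position']
    w=camera('wrist'); C=cloud(w); hsv=cv2.cvtColor(w['color'],cv2.COLOR_BGR2HSV)
    m=(abs(C[...,0]-p[0])<.0175)&(abs(C[...,0]-p[0])>.013)&(C[...,2]>.07)&(C[...,1]>p[1]+.01)&(C[...,1]<p[1]+.12)&(hsv[...,1]<40)
    q=C[m]; 
    if len(q)<10: return None
    l=cv2.fitLine(q[:,1:].astype(np.float32),cv2.DIST_HUBER,0,.001,.001).ravel()
    return np.arctan2(l[1],l[0]),len(q),q[:,1].min(),q[:,1].max(),l[2:]
E
python3 - <<'E'
from h import *
s=sense(); print(s['position'],s['force'],tilt(s['position'])); print(footfit())
w=camera('wrist'); save(w['color'],'w14.png')
c=camera('scene'); cv2.imwrite('pics/s14.png',cv2.resize(c['color'][110:220,200:310],None,fx=6,fy=5.4,interpolation=cv2.INTER_CUBIC))
E
```

```text
[ 0.52377833 -0.05512297  0.17683242] [0.85079353 1.67278469 1.92074577] (0.25278849305767154, np.float64(0.03847857936367574))
(np.float32(-1.3402779), 5133, np.float64(-0.04512116895764703), np.float64(0.05815449856215239), array([-0.02440713,  0.21746616], dtype=float32))
```

View pics/s14.png

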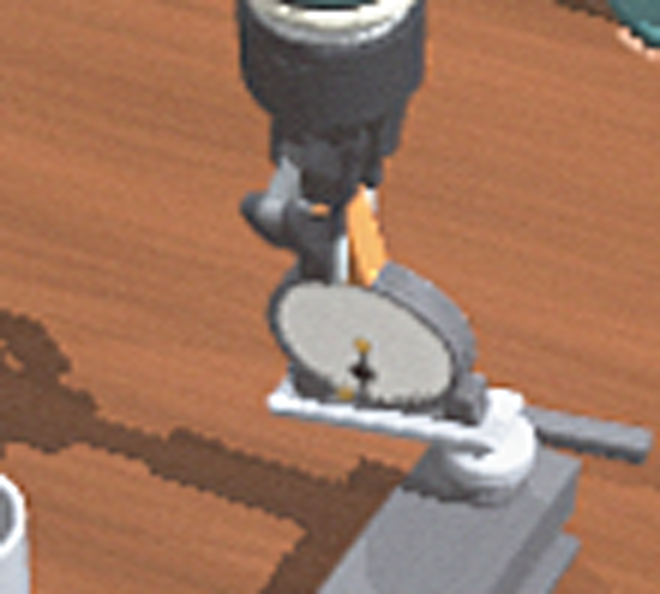

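Request:
carry_out:
  deltas:
    - [[0.3,-2.9,-1.6],0,15]
    - [[0,-2.9,-1.6],0,15]
    - [[0,-2.9,-1.8],0,15]
    - [[0,-2.9,-1.8],0,15]
    - [[0,-2.9,-1.8],0,15]
    - [[0,0,0],0,15]

```text
t: 21.73
position: [0.5241, -0.0697, 0.1683]
eef_rot: [1.0, 0.001, -0.0, 0.0]
force: [-0.7, 1.0, 2.2]
opening: 0.0211
```

```bash
python3 - <<'E'
from h import *
s=sense(); print(s['position'],s['force'],tilt(s['position']))
w=camera('wrist'); save(w['color'],'w15.png'); cv2.imwrite('w15.png',w['color'])
c=camera('scene'); cv2.imwrite('pics/s15.png',cv2.resize(c['color'][110:220,200:310],None,fx=6,fy=5.4,interpolation=cv2.INTER_CUBIC))
E
```

```text
[ 0.52407022 -0.06966019  0.1683086 ] [-0.72188749  1.02380844  2.21420767] (0.35172030794913056, np.float64(0.03857713475772568))
```

View pics/s15.png

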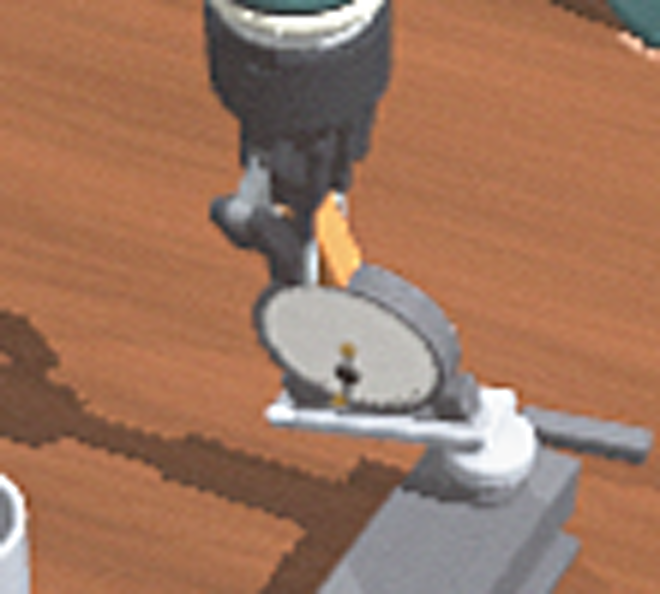

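View pics/w15.png

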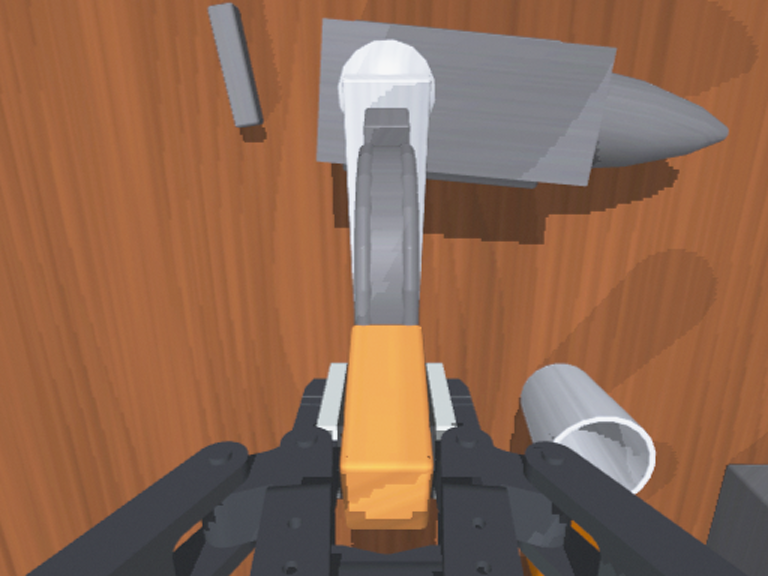

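```bash
cat >> h.py <<'E'
def meas():
    s=sense(); w=camera('wrist'); C=cloud(w); hsv=cv2.cvtColor(w['color'],cv2.COLOR_BGR2HSV)
    print('pos',s['position'].round(4),'F',s['force'].round(1),'model',tilt(s['position']))
    q=C[224:300,246:272].reshape(-1,3); h=hsv[224:300,246:272].reshape(-1,3); q=q[(h[:,1]>120)]
    # handle +x face: fit plane with RANSAC-ish huber via line in (y,z)
    l=cv2.fitLine(q[:,1:].astype(np.float32),cv2.DIST_HUBER,0,.001,.001).ravel()
    r=l[1]*(q[:,1]-l[2])-l[0]*(q[:,2]-l[3]); k=abs(r)<.003
    l=cv2.fitLine(q[k][:,1:].astype(np.float32),cv2.DIST_HUBER,0,.001,.001).ravel()
    a=np.arctan2(l[1],l[0]); print('handle tilt',(abs(a)-np.pi/2), len(q),k.sum())
E
python3 - <<'E'
from h import *
meas()
E
```

```text
pos [ 0.5241 -0.0695  0.1685] F [ 0.5 -0.1  2.8] model (0.34965137507138044, np.float64(0.03869980298673447))
handle tilt -0.32941103 1976 1971
```

Request:
carry_out:
  deltas:
    - [[0,-2.3,-1.6],0,15]
    - [[0,-2.3,-1.6],0,15]
    - [[0,-2.3,-1.7],0,15]
    - [[0,-2.3,-1.8],0,15]
    - [[0,0,0],0,15]
    - [[0,0,0],0,15]
    - [[0,0,0],0,15]
    - [[0,0,0],0,15]
    - [[0,0,0],0,15]
    - [[0,0,0],0,15]
    - [[0,0,0],0,15]
    - [[0,0,0],0,15]
    - [[0,0,0],0,15]
    - [[0,0,0],0,15]
    - [[0,0,0],0,15]

```text
t: 23.13
position: [0.5243, -0.0783, 0.162]
eef_rot: [1.0, 0.002, 0.0, 0.0]
force: [0.1, -2.2, 1.6]
opening: 0.0216
```

```bash
python3 - <<'E'
from h import *
meas()
c=camera('scene'); cv2.imwrite('pics/s16.png',cv2.resize(c['color'][145:195,225:290],None,fx=12,fy=12,interpolation=cv2.INTER_CUBIC))
E
```

```text
pos [ 0.5243 -0.0783  0.162 ] F [ 0.1 -2.2  1.6] model (0.418604232264745, np.float64(0.03790825568580579))
handle tilt -0.3950516 1976 1963
```

View pics/s16.png

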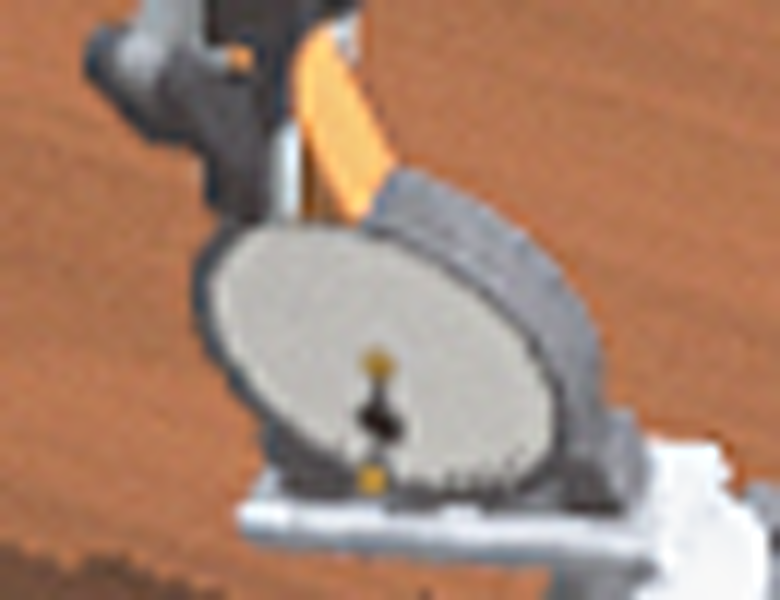

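```bash
python3 - <<'E'
from h import *
c=camera('scene'); hsv=cv2.cvtColor(c['color'],cv2.COLOR_BGR2HSV); p0=np.array(c['position'])
def pl(z,off):
    u,v=(z[0]+.5)/12-.5+225,(z[1]+.5)/12-.5+145
    d=ray(c,u,v); t=(.5243+off-p0[0])/d[0]; P=p0+d*t; return P[1:]
for off in(.008,.011):
    h=pl((378,362),off)
    for n,z in dict(bob=(380,415),idx=(373,478),).items():
        q=pl(z,off)-h; print(off,n,q.round(4),np.linalg.norm(q).round(4),'ang toward -y',np.arctan2(-q[0],-q[1]).round(3))
E
```

```text
0.008 bob [ 0.0003 -0.0197] 0.0197 ang toward -y -0.014
0.008 idx [-0.0019 -0.0452] 0.0453 ang toward -y 0.041
0.011 bob [ 0.0003 -0.0196] 0.0196 ang toward -y -0.014
0.011 idx [-0.0019 -0.045 ] 0.0451 ang toward -y 0.041
```

Request:
carry_out:
  deltas:
    - [[0,-1.2,-0.9],0,15]
    - [[0,-1.2,-0.9],0,15]
    - [[0,-1.2,-1],0,15]
    - [[0,0,0],0,15]
    - [[0,0,0],0,15]
    - [[0,0,0],0,15]
    - [[0,0,0],0,15]
    - [[0,0,0],0,15]
    - [[0,0,0],0,15]
    - [[0,0,0],0,15]
    - [[0,0,0],0,15]
    - [[0,0,0],0,15]
    - [[0,0,0],0,15]
    - [[0,0,0],0,15]
    - [[0,0,0],0,15]
    - [[0,0,0],0,15]
    - [[0,0,0],0,15]
    - [[0,0,0],0,15]

```text
t: 24.78
position: [0.5242, -0.0816, 0.1592]
eef_rot: [1.0, 0.002, 0.0, -0.0]
force: [1.0, 1.1, 4.6]
opening: 0.0213
```

```bash
python3 - <<'E'
from h import *
meas(); print('dome',dome('wrist',[.5245,.0234,.0886]))
s=sense(); print(s['torque'],s['opening'])
c=camera('scene'); cv2.imwrite('pics/s17.png',cv2.resize(c['color'][145:195,225:290],None,fx=12,fy=12,interpolation=cv2.INTER_CUBIC))
save(c['color'],'s17full.png')
E
```

```text
pos [ 0.5242 -0.0816  0.1592] F [1.  1.1 4.6] model (0.45041749376991075, np.float64(0.03688370846074478))
handle tilt -0.4243629 1976 1968
dome (array([0.5245, 0.0229, 0.0883]), 1445)
[ 0.85072098 -0.18549822 -0.09898528] 0.02119707305186569
```

View pics/s17.png

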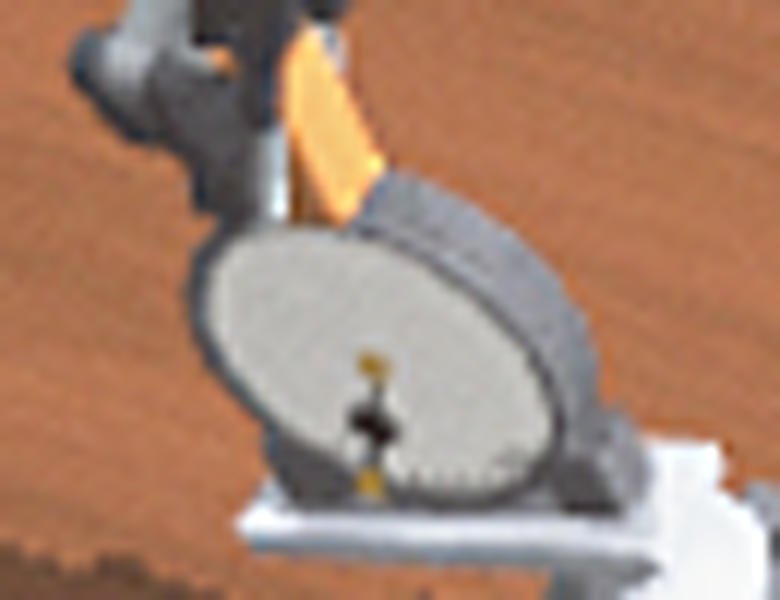

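View pics/s17full.png

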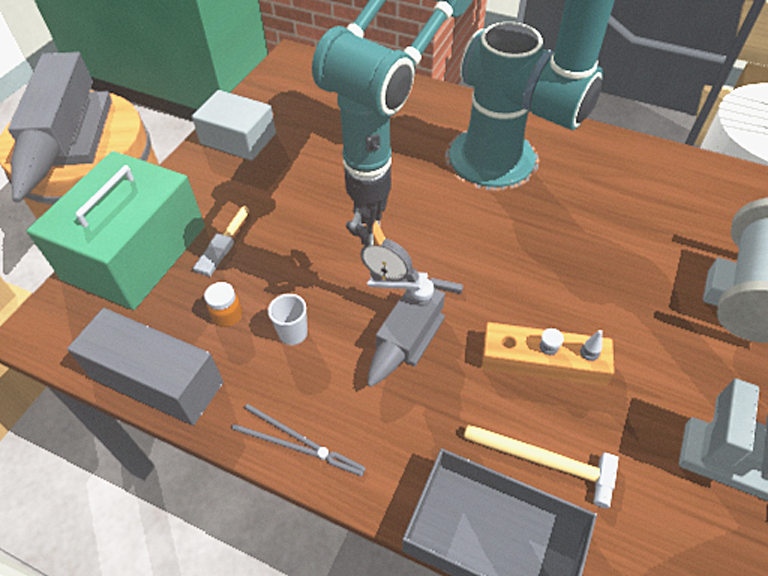

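```bash
python3 - <<'E'
from h import *
s=sense(); print(s['t'],s['position'],s['force'],s['opening']); print(hand_in())
E
```

```text
24.9333 [ 0.52421672 -0.0816648   0.15919094] [0.25992135 1.15180907 3.33149113] 0.021341579167766047
the job is handed in; nothing more can be done
None
```

I stood the domed stake fully home in the anvil's bore, picked up the gauge by its handle and set its foot level on the dome. I then rocked it until the pointer hung on the brass index. I handed the job in at about 25 s, still holding it there; no verdict is reported.

Last checks:
- **Stake:** the fitted dome centre is at z = 0.0883 m, against 0.0886 m expected when home. It lies within about 1 mm of the bore's axis.
- **Tilt:** I measured 0.424 rad on the handle, and the index reads about 0.42 rad from the dial picture. In the last scene picture the pointer's line and the index agree to about 1 mm.
- **Contact:** the foot presses the dome with about 8–9 N, worked out from the wrist force and the gauge's weight. The grip is still on at 21 mm opening with 20 N commanded. By the geometry, the foot's low end hangs clear of the anvil at its side.
- **Other things:** in the last scene picture they look unmoved; I did not measure them.

Disagreements:
- **Reported TCP:** it lies about 42 mm beyond the real fingertips. My first close on the stake therefore shut above the dome without touching it. I measured the offset in the wrist picture and corrected for it.
- **Tilt estimates:** my contact-geometry model gave 0.45 rad, not 0.424 rad. I trusted the pictures.

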